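# Kit the matching brackets and clear the bench

## Task

Make up the order at the electronics bench: find every loose bracket in the sorting tray that has the same shape as the sample lying on the brown order card, hang each by its eye on a peg of its own on the sloping kit board, down against the board, and put all the grey plastic offcuts from the cyan mat into the blue scrap bin. Leave the other brackets where they lie and do not disturb the bottle, reel, screwdriver or circuit board. When the brackets and offcuts are all done, press the white call button to have the kit fetched.

Things in the scene. Friction and masses are not known exactly. Their poses are not given: they have to be found in the camera images.
- sample_ell: Sample bracket, ell: screwed-down flat copy of the brackets ell1 and ell2 (same size and shape). Origin under the centre of its eye. One of the three samples lies on the order card and is the one that counts; the other two are on the black sample store.
- ell1_eye (a point): Loose aluminium bracket, 14 mm thick, 83 mm long, flat in the black sorting tray (floor 2 mm, rims and dividers 6 mm high); may be absent. Point: centre of its square eye (42 x 42 mm, hole 22 x 22 mm), half-way up. Own z: hole axis; own -x: from the eye along the 16 mm wide stem to the tail. L shape: foot at the tail end 14 mm wide, to own +y only, reaching 32 mm from the middle line. 80 g.
- ell2_eye (a point): Loose aluminium bracket, 14 mm thick, 83 mm long, flat in the black sorting tray (floor 2 mm, rims and dividers 6 mm high); may be absent. Point: centre of its square eye (42 x 42 mm, hole 22 x 22 mm), half-way up. Own z: hole axis; own -x: from the eye along the 16 mm wide stem to the tail. L shape: foot at the tail end 14 mm wide, to own +y only, reaching 32 mm from the middle line. 80 g.
- sample_tee: Sample bracket, tee: screwed-down flat copy of the brackets tee1 and tee2 (same size and shape). Origin under the centre of its eye. One of the three samples lies on the order card and is the one that counts; the other two are on the black sample store.
- tee1_eye (a point): Loose aluminium bracket, 14 mm thick, 83 mm long, flat in the black sorting tray (floor 2 mm, rims and dividers 6 mm high); may be absent. Point: centre of its square eye (42 x 42 mm, hole 22 x 22 mm), half-way up. Own z: hole axis; own -x: from the eye along the 16 mm wide stem to the tail. T shape: crossbar at the tail end, 14 mm wide, 62 mm long, both sides alike. 80 g.
- tee2_eye (a point): Loose aluminium bracket, 14 mm thick, 83 mm long, flat in the black sorting tray (floor 2 mm, rims and dividers 6 mm high); may be absent. Point: centre of its square eye (42 x 42 mm, hole 22 x 22 mm), half-way up. Own z: hole axis; own -x: from the eye along the 16 mm wide stem to the tail. T shape: crossbar at the tail end, 14 mm wide, 62 mm long, both sides alike. 80 g.
- sample_disc: Sample bracket, disc: screwed-down flat copy of the brackets disc1 and disc2 (same size and shape). Origin under the centre of its eye. One of the three samples lies on the order card and is the one that counts; the other two are on the black sample store.
- disc1_eye (a point): Loose aluminium bracket, 14 mm thick, 83 mm long, flat in the black sorting tray (floor 2 mm, rims and dividers 6 mm high); may be absent. Point: centre of its square eye (42 x 42 mm, hole 22 x 22 mm), half-way up. Own z: hole axis; own -x: from the eye along the 16 mm wide stem to the tail. Paddle shape: the tail ends in a round disc 30 mm across, no foot. 80 g.
- disc2_eye (a point): Loose aluminium bracket, 14 mm thick, 83 mm long, flat in the black sorting tray (floor 2 mm, rims and dividers 6 mm high); may be absent. Point: centre of its square eye (42 x 42 mm, hole 22 x 22 mm), half-way up. Own z: hole axis; own -x: from the eye along the 16 mm wide stem to the tail. Paddle shape: the tail ends in a round disc 30 mm across, no foot. 80 g.
- order_card: Brown card with a dark clip, 130 x 120 x 3 mm, fixed flat on the bench to the right of the sorting tray (seen from the robot); the sample that counts lies on it, its eye within 30 mm of the card's centre. Origin: centre of its underside.
- peg0 (a point): Right-hand peg (from the robot) of the fixed white kit board: steel, 10 mm thick, round tip, standing 30 mm out square to the face, which slopes 35 degrees and looks up and towards the robot. Point: on the peg's axis, 7 mm out from the face, where the eye centre of a bracket lying on the face comes. Own z: out along the peg; own x: uphill along the face; own y: across.
- peg1 (a point): Left-hand peg of the kit board, 100 mm from the other; same size, point and axes as peg0. The face is 164 mm wide, its top edge 83 mm above the bench, and runs 100 mm downhill and 30 mm uphill of the pegs. A hung bracket lies on the face, tail downhill.
- scrap_bin: Dark blue open bin, 140 x 160 mm outside, 50 mm high, walls 4 mm, fixed on the bench. Origin: centre of its underside; own x is its 140 mm side.
- offcut0_mid (a point): Plastic offcut, grey, a chunky broken-off block 38 x 18 x 18 mm (own x is its length) with a 10 mm wide stub, 8 mm long and 12 mm high, beside one end on its own +y side; 15 g. This point is the centre of the block. Lies on the light cyan mat (200 x 170 x 2 mm); may be absent. Grip it across its 18 mm at mid length.
- offcut1_mid (a point): Plastic offcut, grey, a chunky broken-off block 38 x 18 x 18 mm (own x is its length) with a 10 mm wide stub, 8 mm long and 12 mm high, beside one end on its own +y side; 15 g. This point is the centre of the block. Lies on the light cyan mat (200 x 170 x 2 mm); may be absent. Grip it across its 18 mm at mid length.
- offcut2_mid (a point): Plastic offcut, grey, a chunky broken-off block 38 x 18 x 18 mm (own x is its length) with a 10 mm wide stub, 8 mm long and 12 mm high, beside one end on its own +y side; 15 g. This point is the centre of the block. Lies on the light cyan mat (200 x 170 x 2 mm); may be absent. Grip it across its 18 mm at mid length.
- offcut3_mid (a point): Plastic offcut, grey, a chunky broken-off block 38 x 18 x 18 mm (own x is its length) with a 10 mm wide stub, 8 mm long and 12 mm high, beside one end on its own +y side; 15 g. This point is the centre of the block. Lies on the light cyan mat (200 x 170 x 2 mm); may be absent. Grip it across its 18 mm at mid length.
- offcut4_mid (a point): Plastic offcut, grey, a chunky broken-off block 38 x 18 x 18 mm (own x is its length) with a 10 mm wide stub, 8 mm long and 12 mm high, beside one end on its own +y side; 15 g. This point is the centre of the block. Lies on the light cyan mat (200 x 170 x 2 mm); may be absent. Grip it across its 18 mm at mid length.
- call (a joint): Travel of the white call button in m: 0 up, 0.006 fully down; springs back; fully down takes 5 N. It must go down at least 4 mm to call.
- call_top (a point): Top centre of the white call button (cap of 32 mm diameter in a black housing), pressed straight down; fixed on the bench in front of the kit board.
- flux_bottle: Amber flux bottle, 30 mm across, 55 mm high. Loose bystander, to be left alone.
- solder_reel: Solder reel, 48 mm across, 40 mm high. Loose bystander, to be left alone.
- screwdriver: Screwdriver lying down, 150 mm long. Loose bystander, to be left alone.
- circuit_board: Small green circuit board, 90 x 30 x 11 mm. Loose bystander, to be left alone.

How it is judged:
On the way, in this order (a step that is already met when the one before it is completed fails the run):
1. every offcut is in the scrap bin and every bracket matching the sample hangs on a peg of its own (x of offcut0_mid in the frame of scrap_bin between -0.068 and 0.068 m and y of offcut0_mid in the frame of scrap_bin between -0.078 and 0.078 m and z of each of offcut0_mid, offcut1_mid, offcut2_mid, offcut3_mid, offcut4_mid in the frame of scrap_bin below 0.05 m and linear speed of each of offcut0, offcut1, offcut2, offcut3, offcut4, ell1, ell2, tee1, tee2, disc1, disc2 below 0.05 m/s and x of offcut1_mid in the frame of scrap_bin between -0.068 and 0.068 m and y of offcut1_mid in the frame of scrap_bin between -0.078 and 0.078 m and x of offcut2_mid in the frame of scrap_bin between -0.068 and 0.068 m and y of offcut2_mid in the frame of scrap_bin between -0.078 and 0.078 m and x of offcut3_mid in the frame of scrap_bin between -0.068 and 0.068 m and y of offcut3_mid in the frame of scrap_bin between -0.078 and 0.078 m and x of offcut4_mid in the frame of scrap_bin between -0.068 and 0.068 m and y of offcut4_mid in the frame of scrap_bin between -0.078 and 0.078 m and ((horizontal distance between sample_ell and order_card below 0.07 m and (distance between ell1_eye and peg0 below 0.013 m or distance between ell1_eye and peg1 below 0.013 m)) or (not (horizontal distance between sample_ell and order_card below 0.07 m) and distance of ell1_eye from where it was at the start of the episode below 0.05 m)) and ((horizontal distance between sample_ell and order_card below 0.07 m and (distance between ell2_eye and peg0 below 0.013 m or distance between ell2_eye and peg1 below 0.013 m)) or (not (horizontal distance between sample_ell and order_card below 0.07 m) and distance of ell2_eye from where it was at the start of the episode below 0.05 m)) and ((horizontal distance between sample_tee and order_card below 0.07 m and (distance between tee1_eye and peg0 below 0.013 m or distance between tee1_eye and peg1 below 0.013 m)) or (not (horizontal distance between sample_tee and order_card below 0.07 m) and distance of tee1_eye from where it was at the start of the episode below 0.05 m)) and ((horizontal distance between sample_tee and order_card below 0.07 m and (distance between tee2_eye and peg0 below 0.013 m or distance between tee2_eye and peg1 below 0.013 m)) or (not (horizontal distance between sample_tee and order_card below 0.07 m) and distance of tee2_eye from where it was at the start of the episode below 0.05 m)) and ((horizontal distance between sample_disc and order_card below 0.07 m and (distance between disc1_eye and peg0 below 0.013 m or distance between disc1_eye and peg1 below 0.013 m)) or (not (horizontal distance between sample_disc and order_card below 0.07 m) and distance of disc1_eye from where it was at the start of the episode below 0.05 m)) and ((horizontal distance between sample_disc and order_card below 0.07 m and (distance between disc2_eye and peg0 below 0.013 m or distance between disc2_eye and peg1 below 0.013 m)) or (not (horizontal distance between sample_disc and order_card below 0.07 m) and distance of disc2_eye from where it was at the start of the episode below 0.05 m))), for 0.2 s.
2. then the call button is pressed (value of joint call above 0.004 m), for 0.02 s.
At the end, for the whole second after the job is handed in: All present offcuts lie in the scrap bin; each present bracket of the shape on the order card hangs on a peg, its eye centre within 13 mm of the peg point (one per peg, on the face); the other brackets are within 50 mm of where they began; everything is at rest and the button is up (all of step 1 and value of joint call below 0.002 m); the robot touches nothing.
It fails at once if the flux bottle is shifted more than 40 mm (distance of flux_bottle from where it was at the start of the episode above 0.04 m).
It fails at once if the solder reel is shifted more than 40 mm (distance of solder_reel from where it was at the start of the episode above 0.04 m).
It fails at once if the screwdriver is shifted more than 40 mm (distance of screwdriver from where it was at the start of the episode above 0.04 m).
It fails at once if the circuit board is shifted more than 40 mm (distance of circuit_board from where it was at the start of the episode above 0.04 m).
Of ell1, ell2 only 1 to 2 are there at a start; the rules pass over those that are not, and their reading is None.
Of tee1, tee2 only 1 to 2 are there at a start; the rules pass over those that are not, and their reading is None.
Of disc1, disc2 only 1 to 2 are there at a start; the rules pass over those that are not, and their reading is None.
Of offcut0, offcut1, offcut2, offcut3, offcut4 only 4 to 5 are there at a start; the rules pass over those that are not, and their reading is None.
At some moment in a run one of offcut0, offcut1, offcut2, offcut3, offcut4 may be knocked a few centimetres aside while the robot is not near it.
Once in a run the grip may slacken for a moment while it holds something.
It also fails if it takes over 210 s, if anything falls off the work surface, if the arm or the gripper's body presses on something with over 40 N, if the wrist force passes 120 N, or if a joint passes its speed limit or range.

## Robot

A 6-joint arm with a two-finger parallel gripper is mounted at the origin on the work surface. World frame = base frame: x ahead of the robot, y to its left, z up, the work surface at z = 0. Lengths are in m, angles in rad, forces in N, time in s.
With the tool pointing down it reaches from about 0.25 to 0.725 m from the base axis. Payload 4 kg.
Tool frame: the origin (TCP) lies on the centre line of the jaws, within the pads' length; the fingertips stand 17 mm ahead of it and the grasp point (between the pads) lies 2 mm behind it; z points along the fingers, y is the line along which they close (so a half turn about z gives the same grasp; the last joint's range is limited). The gripper opens to 85 mm and grips with 20 to 120 N. Pads are 22 mm wide; open, the fingers measure 114 mm over their backs; the gripper's body (76 mm by 85 mm) begins 54 mm behind the grasp point. The pads swing forward as they close: fully open they stand 13 mm farther back than shut.
Start: joints at [1.234, 0.241, 0.005, 1.335, 0, 1.571], TCP at [0.165, 0.472, 0.248] pointing down, gripper open.
Joint ranges: [-2.72, 2.72], [-1.05, 1.87], [-1.09, 1.28], [-1.99, 2.15], [-1.42, 1.44], [-3.14, 3.14]. Speed limits (rad/s): [2.79, 2.79, 3.14, 3.14, 3.14, 3.14].

## Interface

Orientations are given as a unit quaternion [x, y, z, w].
In Python, from workcell import bot, camera, get_calibration gives the robot as it stands.
- The arm moves only by the tool apply_moves, never from a script. Its argument "steps" is a list of rows, each a list of 3 entries, a list of its own where there are three numbers: the shift along the tool's x, y, z as a fraction of full scale, then the turn, a rotation vector about the tool's x, y, z as a fraction of full scale, then the opening, from 0 (shut) to 1 (fully open). A call has exactly 8 rows; each row shifts and turns the commanded pose from where the row before left it, along the tool's axes as they then stand; what a row does not reach is not made up. Full scale, the value 1, is 20 cm for a shift and pi rad for a turn. A row lasts 1/12 s, in which the tool goes at most 41.7 mm and 7.16 degrees, less where a joint would pass 70% of its speed; a pose out of reach is approached as far as the arm can. A call with a number of a shift or a turn outside -1 to 1 is refused whole. A call with a gripper value outside its range is refused whole. The fingers move at their own pace and stop on an object; the grip force is fixed at half the most. Time passes only in rows, so rows that do not move let the fingers close, or fill a call up. It gives the time, the measured TCP pose, the force, the opening and the grip force at its end, in the units of the state.
- bot.get_obs(): the state, without advancing time (a new reading comes with each control period).
- camera(name): name is "scene" or "top"; returns (picture, depth): 480x640x3 uint8, red, green, blue; 480x640 float32, m along the optical axis (not along the pixel's ray), 0 where there is no reading.
- get_calibration(name): a dict with "fov_y" (degrees; the focal length in pixels is half the picture's height over the tangent of half this angle, whatever the lens; pixels are square), "cx", "cy" (the principal point, pixels), "rvec" (rotation vector, rad) and "tvec" (3), from world to camera coordinates, as OpenCV has them. Camera axes: x right, y down, z forward; pixel columns grow to the right and rows downward; lengths in m; the calibration is good to about 2 mm. A picture is of the moment at which its call begins. get_calibration takes no time and is no camera call.
- bot.job_done(): hands the job in; it is judged then, once.
The state is a dict: "clock": time; "joint_pos": joint angles; "joint_vel": joint speeds; "tau": joint torques, N m; "eef_pos": TCP position; "tool_rot": TCP orientation; "ft_force": force on the tool from outside, world axes, zero at the start; "ft_torque": the same for the moment, N m; "grip_width": finger opening in m; "grasp_force": force on a finger pad.
Only numpy, scipy, OpenCV 4.12 (cv2) and the standard library are available. Lean on these libraries where they do the work, as an engineer would, in place of code of your own. Each camera call takes 0.05 s, during which the arm holds its last target. There are 200 camera calls.

## Working session

There is one attempt and no reset: what is moved stays moved. The work goes in short steps, Python scripts to look and compute and a tool call to move; the robot and the scene stay as the last step left them, time stands still between calls to the robot, and variables do not carry over. Pictures are saved under pics/ and viewed, at most 14 in all, crops included, and the job is handed in when it is done.

Besides the shell and the picture viewer there is one more tool, called after ">>>" as name(argument=value, ...), one argument or row to a line, values as JSON. apply_moves: Moves the arm, as the interface text tells. Its arguments: {"type":"object","properties":{"steps":{"type":"array"}},"required":["steps"]}

```bash
ls; mkdir -p pics; python3 - <<'E'
from workcell import bot,camera,get_calibration
import cv2,numpy as np
for n in("scene","top"):
    im,d=camera(n); cv2.imwrite(f"pics/{n}0.png",im[:,:,::-1]); np.save(f"pics/{n}0.npy",d); c=get_calibration(n); print(n,c)
    R=cv2.Rodrigues(np.array(c["rvec"],float))[0]; print(-R.T@np.array(c["tvec"]))
print(bot.get_obs())
E
```

```text
pics
scene {'fov_y': 45.35779146612653, 'cx': 325.6896530181926, 'cy': 237.6310716978158, 'rvec': array([ 2.0742747 ,  1.71471583, -0.49331957]), 'tvec': array([-0.09066794, -0.44163696,  1.78903796])}
[ 1.29943796 -0.13098237  1.30315973]
top {'fov_y': 53.226465061172114, 'cx': 320.13814324941205, 'cy': 238.798798278661, 'rvec': array([ 2.16734901, -2.16277894,  0.17999249]), 'tvec': array([-0.03032823,  0.57346225,  1.18808739])}
[0.40748649 0.0078201  1.25507928]
{'clock': 0.1, 'joint_pos': array([ 1.23402714e+00,  2.41350290e-01,  3.88299854e-03,  1.33523155e+00,
       -2.84855195e-05,  1.57081316e+00]), 'joint_vel': array([-0.00064459, -0.00329279,  0.00174219, -0.00031852, -0.00138694,
        0.00174019]), 'tau': array([ 9.60456009e-05, -3.73138082e+01,  2.53010505e+01,  1.07980199e-02,
        1.14227032e-04, -8.08866531e-06]), 'eef_pos': array([0.16505081, 0.47140638, 0.24750483]), 'tool_rot': array([ 1.67598214e-01,  9.85854925e-01, -9.40193927e-04, -1.45372382e-04]), 'ft_force': array([-0.06197051,  0.12752307,  0.52510273]), 'ft_torque': array([-0.01059973, -0.00403303, -0.0255828 ]), 'grasp_force': 0.0, 'grip_width': 0.08536414348097049}
```

View pics/scene0.png

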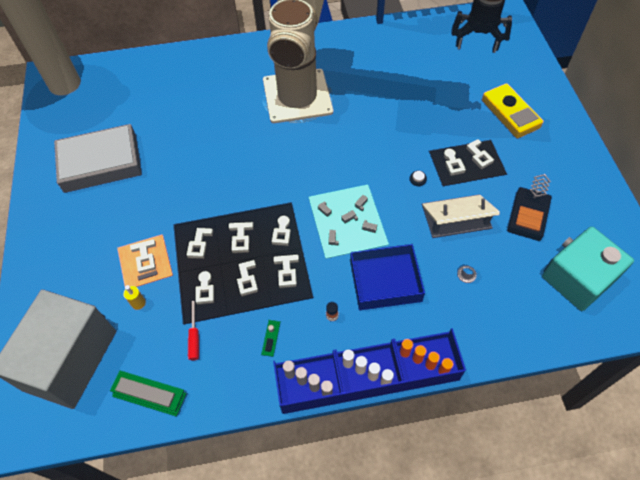

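View pics/top0.png

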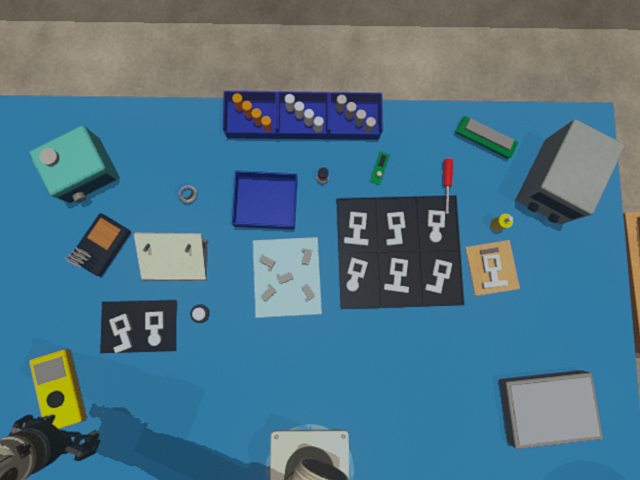

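```bash
cat > h.py <<'E'
import numpy as np,cv2
from workcell import bot,camera,get_calibration
def cal(n):
    c=get_calibration(n); f=240/np.tan(np.radians(c["fov_y"]/2))
    K=np.array([[f,0,c["cx"]],[0,f,c["cy"]],[0,0,1]]); R=cv2.Rodrigues(np.array(c["rvec"],float))[0]
    return K,R,np.array(c["tvec"],float)
C={n:cal(n) for n in("scene","top")}
def plane(n,uv,z):
    "pixels -> world points on the plane at height z"
    K,R,t=C[n]; uv=np.atleast_2d(uv).astype(float); o=-R.T@t
    d=(R.T@np.linalg.inv(K)@np.c_[uv,np.ones(len(uv))].T).T
    return o+d*((z-o[2])/d[:,2])[:,None]
def dep(n,uv,d):
    K,R,t=C[n]; uv=np.atleast_2d(uv).astype(int)
    zz=np.array([d[v,u] for u,v in uv]); p=np.linalg.inv(K)@np.c_[uv,np.ones(len(uv))].T*zz
    return (R.T@(p-t[:,None])).T
def proj(n,P):
    K,R,t=C[n]; p=(K@(R@np.atleast_2d(P).T+t[:,None])); return (p[:2]/p[2]).T
def cloud(n,d):
    v,u=np.mgrid[:480,:640]; return dep(n,np.c_[u.ravel(),v.ravel()],d).reshape(480,640,3)
def tri(us,ut):
    P=[C[n][0]@np.c_[C[n][1],C[n][2]] for n in("scene","top")]
    X=cv2.triangulatePoints(P[0],P[1],np.array(us,float).reshape(2,1),np.array(ut,float).reshape(2,1)); return (X[:3]/X[3]).ravel()
E
python3 - <<'E'
from h import *
a=cv2.imread("pics/top0.png"); b=cv2.imread("pics/scene0.png")
A=cv2.resize(a[180:330,100:270],None,fx=3,fy=3,interpolation=2)
T1=cv2.resize(a[185:320,330:530],(800,540),interpolation=2); cv2.imwrite("pics/c1.png",T1)
T2=cv2.resize(a[160:330,225:335],(388,600),interpolation=2)
T3=cv2.resize(a[220:330,125:225],(400,440),interpolation=2); T3=cv2.copyMakeBorder(T3,0,160,0,0,0)
cv2.imwrite("pics/c2.png",np.hstack([T2,T3]))
S1=cv2.resize(b[155:275,395:525],(650,600),interpolation=2); cv2.imwrite("pics/c3.png",S1)
# depth consistency check
for n in("top","scene"):
    d=np.load(f"pics/{n}0.npy")
    X=cloud(n,d); m=(abs(X[...,2])<.012)&(X[...,0]>.2)&(X[...,0]<.7)&(abs(X[...,1])<.4); print(n,np.percentile(X[m][:,2],[10,50,90]))
E
```

```text
top [-0.00174505  0.00180759  0.0057612 ]
scene [-0.0028175   0.0014299   0.00592575]
```

View pics/c1.png

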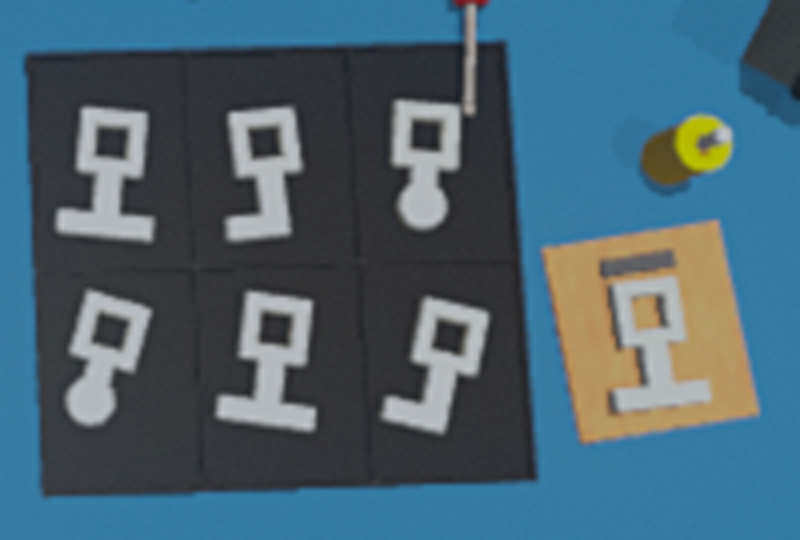

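View pics/c2.png

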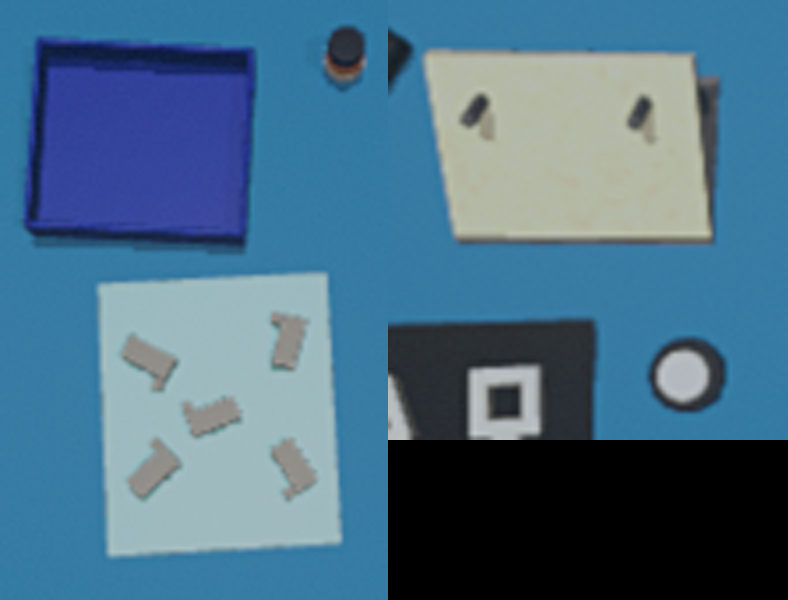

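View pics/c3.png

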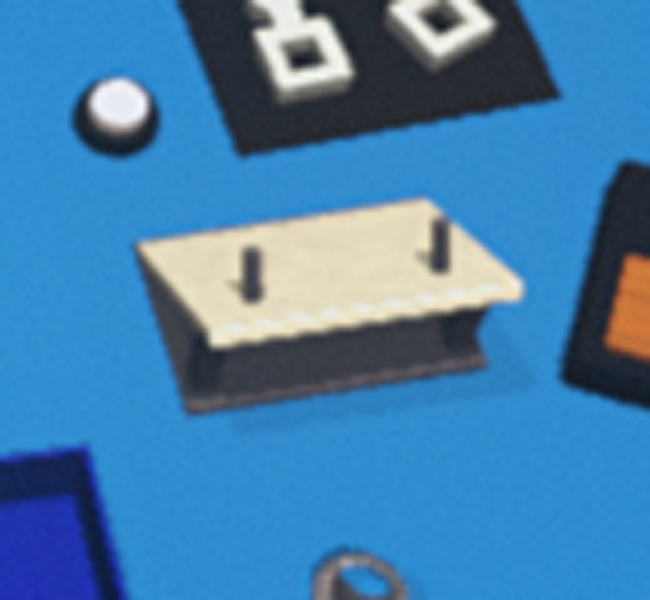

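The order card (491,268 in top) shows a tee. The matching brackets are the tees with eyes at about (358,220) and (399,267). Five offcuts lie on the mat. In the top view the pegs are at about (147,247) and (188,247) and the button at (199,313).

```bash
cat >> h.py <<'E'
def offcuts(im,show=True):
    "block centre and length direction from the top picture (RGB), over the mat region and anywhere given"
    hsv=cv2.cvtColor(im,cv2.COLOR_RGB2HSV); x=plane("top",[[245,230],[330,325]],.02)
    s=4; big=cv2.resize(im[225:325,245:330],None,fx=s,fy=s,interpolation=cv2.INTER_CUBIC).astype(int)
    m=((big[...,2]-big[...,0])<5).astype(np.uint8)
    n,l,st,ce=cv2.connectedComponentsWithStats(m); out=[]
    for i in range(1,n):
        if st[i,4]<60*s*s*.6 or st[i,4]>250*s*s: continue
        v,u=np.nonzero(l==i); P=plane("top",np.c_[(u+.5)/s-.5+245,(v+.5)/s-.5+225],.02)[:,:2]
        (c,wh,a)=cv2.minAreaRect((P*1000).astype(np.float32)); a=np.radians(a)
        ax=np.array([np.cos(a),np.sin(a)]); ay=np.array([-ax[1],ax[0]])
        if wh[0]<wh[1]: ax,ay=ay,-ax; wh=wh[::-1]
        g=P.mean(0)*1000-np.array(c); sg=np.sign(g@ay)
        ctr=(np.array(c)+ay*sg*(wh[1]-19)/2)/1000
        out.append((ctr,np.degrees(np.arctan2(ax[1],ax[0])),np.round(wh,1),ay*-sg))
    return out
E
python3 - <<'E'
from h import *
im=cv2.imread("pics/top0.png")[:,:,::-1].copy(); dt=np.load("pics/top0.npy"); ds=np.load("pics/scene0.npy"); sc=cv2.imread("pics/scene0.png")[:,:,::-1].copy()
print("offcuts"); 
for o in offcuts(im): print(np.round(o[0],4),round(o[1],1),o[2],np.round(o[3],2), proj("top",[*o[0],.02]).round(1))
def eyes(n,img,box):
    u0,v0,u1,v1=box; s=4; g=cv2.resize(img[v0:v1,u0:u1].min(2),None,fx=s,fy=s,interpolation=cv2.INTER_CUBIC)
    m=(g>125).astype(np.uint8); cs,hi=cv2.findContours(m,cv2.RETR_CCOMP,cv2.CHAIN_APPROX_NONE)
    for i,c in enumerate(cs):
        if hi[0][i][3]>=0 or cv2.contourArea(c)<100*s*s: continue
        k=hi[0][i][2]
        if k<0: continue
        P=plane(n,(c[:,0]+.5)/s-.5+[u0,v0],.016)[:,:2]; M=cv2.moments((P*1000).astype(np.float32)); com=np.array([M["m10"],M["m01"]])/M["m00"]/1000
        Hh=cs[k]; Mh=cv2.moments(Hh); h=np.array([Mh["m10"],Mh["m01"]])/Mh["m00"]; h=(h+.5)/s-.5+[u0,v0]
        r=cv2.minAreaRect((P*1000).astype(np.float32)); e=plane(n,h,.016)[0,:2]
        # eye centre from the 42x42 square end of the outline rect
        d=(com-e); d/=np.linalg.norm(d)
        q=(P-e)@d; w=(P-e)@np.array([-d[1],d[0]])
        print(n,"eyepx",h.round(1),"eye",e.round(4),"taildir",np.degrees(np.arctan2(d[1],d[0])).round(1),"along",(q.min()*1000).round(1),(q.max()*1000).round(1),"across",(w.min()*1000).round(1),(w.max()*1000).round(1),"rect",np.round(r[1],1),round(r[2],1))
eyes("top",im,(340,200,462,308)); eyes("scene",sc,(178,206,310,318))
# board plane
for n,d in(("top",dt),("scene",ds)):
    X=cloud(n,d)
    box=dict(top=(145,250,195,270),scene=(440,207,480,218))[n]; u0,v0,u1,v1=box
    P=X[v0:v1,u0:u1].reshape(-1,3); c=P.mean(0); nn=np.linalg.svd(P-c)[2][2]; nn*=np.sign(nn[2]); print(n,"plane",c.round(4),nn.round(4),"tilt",np.degrees(np.arccos(nn[2])).round(1),"res",((P-c)@nn).std())
    K,R,t=C[n]
    for uv in dict(top=[(125+95/4,220+98/4),(125+260/4,220+100/4)],scene=[(395+251/5,155+298/5),(395+439/5,155+270/5)])[n]:
        o=-R.T@t; r=R.T@np.linalg.inv(K)@np.array([*uv,1]); print("  base",(o+r*(((c-o)@nn)/(r@nn))).round(4))
print("button",tri((395+119/5,155+103/5),(125+(683-388)/4,220+376/4)))
# bin corners (outside top)
print("bin",plane("top",[(225+40/3.53,160+40/3.53),(225+252/3.53,160+50/3.53),(225+244/3.53,160+243/3.53),(225+30/3.53,160+230/3.53)],.05).round(3))
E
```

```text
offcuts
[0.5303 0.0073] 165.9 [36.7 24.5] [0.24 0.97] [[305.8 256.3]]
[0.5168 0.109 ] 61.6 [37.1 25. ] [-0.88  0.48] [[266.4 261.4]]
[0.4765 0.061 ] 111.6 [36.2 24.5] [0.93 0.37] [[284.9 277.1]]
[0.4357 0.1048] 132.2 [36.5 24.6] [0.74 0.67] [[267.5 293.1]]
[0.4397 0.0028] 32.8 [35.8 24.9] [-0.54  0.84] [[307.5 291.5]]
top eyepx [442.1 268.7] eye [ 0.4992 -0.3482] taildir 158.2 along -23.8 65.7 across -25.1 24.0 rect [48.5 90.2] 67.2
top eyepx [398.5 266.7] eye [ 0.5042 -0.2339] taildir 172.5 along -22.0 62.7 across -32.0 31.8 rect [63.8 84.5] 82.1
top eyepx [357.1 267.3] eye [ 0.5024 -0.126 ] taildir 163.5 along -21.8 62.4 across -21.8 21.8 rect [43.6 84.2] 73.3
top eyepx [395.8 220. ] eye [ 0.6275 -0.2295] taildir 178.2 along -23.2 65.5 across -24.9 23.6 rect [47.9 89.3] 87.3
top eyepx [357.5 220.1] eye [ 0.6268 -0.1283] taildir 174.5 along -22.0 62.7 across -31.5 31.3 rect [62.8 84.6] 84.6
top eyepx [436.1 218.3] eye [ 0.6328 -0.337 ] taildir 175.3 along -21.9 62.1 across -21.9 22.1 rect [43.8 83.9] 85.7
scene eyepx [204.  293.5] eye [ 0.6344 -0.3334] taildir 175.2 along -22.3 64.2
[... 388 characters left out ...]
2.2] 67.0
scene eyepx [239.9 242.9] eye [ 0.5065 -0.2302] taildir 172.7 along -22.1 65.2 across -32.2 31.8 rect [64.  87.2] 82.5
scene eyepx [280.6 235.6] eye [ 0.5049 -0.1225] taildir 163.9 along -22.3 64.8 across -22.4 22.7 rect [45.  87.1] 74.0
top plane [0.5184 0.349  0.0471] [ 9.976e-01 -9.000e-04  6.910e-02] tilt 86.0 res 0.014376326667714219
  base [0.4695 0.1724 0.7511]
  base [0.4699 0.1309 0.745 ]
scene plane [0.5561 0.3386 0.0692] [-0.8042  0.1568  0.5732] tilt 55.0 res 0.007916599643811851
  base [0.6709 0.2342 0.2588]
  base [ 0.3666  0.538  -0.2512]
button [0.38346213 0.28275164 0.01348048]
bin [[0.747 0.187 0.05 ]
 [0.74  0.033 0.05 ]
 [0.597 0.037 0.05 ]
 [0.606 0.191 0.05 ]]
```

```bash
python3 - <<'E'
from h import *
D={n:np.load(f"pics/{n}0.npy") for n in("top","scene")}
px=dict(top=[(125+95/4,220+98/4),(125+260/4,220+100/4),(125+80/4,220+120/4),(125+245/4,220+122/4)],scene=[(395+251/5,155+298/5),(395+439/5,155+270/5),(395+252/5,155+250/5),(395+440/5,155+222/5)])
for n in D:
    X=cloud(n,D[n]); poly=dict(top=[(140,238),(196,238),(201,274),(143,274)],scene=[(428,207),(478,199),(492,212),(440,220)])[n]
    m=np.zeros((480,640),np.uint8); cv2.fillPoly(m,[np.array(poly)],1); P=X[(m>0)&(D[n]>0)]
    for _ in range(6):
        A=np.c_[P[:,:2],np.ones(len(P))]; k=np.linalg.lstsq(A,P[:,2],rcond=None)[0]; r=P[:,2]-A@k; P=P[abs(r)<max(.004,1.5*r.std())]
    nn=np.array([-k[0],-k[1],1]); nn/=np.linalg.norm(nn); print(n,len(P),r.std(),nn.round(4),np.degrees(np.arccos(nn[2])).round(1),P.min(0).round(3),P.max(0).round(3))
    c=np.array([0,0,k[2]]); K,R,t=C[n]; o=-R.T@t
    for uv in px[n][:2]:
        q=R.T@np.linalg.inv(K)@np.array([*uv,1]); print("  base",(o+q*(((c-o)@nn)/(q@nn))).round(4))
for i in range(4): print("tri",["baseL","baseR","tipL","tipR"][i],tri(px["scene"][[1,0,3,2][i]],px["top"][i]).round(4))
# height checks
for n,uv in(("top",(398,279)),("top",(357,232)),("top",(285,277)),("top",(267,293)),("top",(199,313)),("top",(265,200)),("top",(300,300)),("top",(378,294))):
    Z=cloud(n,D[n])[uv[1]-2:uv[1]+3,uv[0]-2:uv[0]+3,2][D[n][uv[1]-2:uv[1]+3,uv[0]-2:uv[0]+3]>0]; print(uv,np.median(Z).round(4),end=" ")
print("eyes tri",tri((239.9,242.9),(398.5,266.7)).round(4),tri((286.8,277.2),(357.5,220.1)).round(4))
E
```

```text
top 1830 0.0019764695235217063 [-0.5727  0.0069  0.8197] 34.9 [0.484 0.274 0.013] [0.569 0.424 0.079]
  base [0.5539 0.3962 0.0658]
  base [0.553  0.2948 0.0661]
scene 758 0.0015008273202121816 [-0.573   0.008   0.8195] 35.0 [0.495 0.277 0.022] [0.583 0.417 0.088]
  base [0.5553 0.3013 0.0668]
  base [0.5579 0.4007 0.0676]
tri baseL [0.5549 0.4006 0.0624]
tri baseR [0.554  0.2992 0.0645]
tri tipL [0.5389 0.4021 0.0828]
tri tipR [0.5378 0.302  0.0843]
(398, 279) 0.017 (357, 232) 0.0172 (285, 277) 0.0211 (267, 293) 0.0218 (199, 313) 0.0222 (265, 200) 0.0037 (300, 300) 0.003 (378, 294) 0.004 eyes tri [ 0.5047 -0.2319  0.0142] [ 0.6276 -0.1263  0.0137]
```

```bash
cat > plan.py <<'E'
from h import *
from scipy.spatial.transform import Rotation as Ro, Slerp
def Rdown(yaw_deg,pitch=0,axis_yaw=0):
    "tool down, its y at the given yaw; then tilted about the horizontal axis (world yaw axis_yaw)"
    y=np.radians(yaw_deg); Y=np.array([np.cos(y),np.sin(y),0]); Z=np.array([0,0,-1.]); 
    return Ro.from_matrix(np.c_[np.cross(Y,Z),Y,Z])
def plan(wps,cur=None,maxmm=38,maxdeg=6.5):
    "wps: (pos or None, Ro or None, opening, extra_hold_rows[, maxmm]); prints rows of 8"
    if cur is None: o=bot.get_obs(); cur=(np.array(o["eef_pos"]),Ro.from_quat(o["tool_rot"]))
    p,R=cur; rows=[]
    for w in wps:
        tp=p if w[0] is None else np.array(w[0],float); tR=R if w[1] is None else w[1]; mm=w[4] if len(w)>4 else maxmm
        n=int(np.ceil(max(np.linalg.norm(tp-p)*1000/mm,(R.inv()*tR).magnitude()*57.3/maxdeg)-1e-6))
        p0,R0=p,R
        for i in range(1,n+1):
            P=p0+(tp-p0)*i/n; Q=Slerp([0,1],Ro.concatenate([R0,tR]))(i/n)
            s=np.round(R.inv().apply(P-p)/.2,3); r=np.round((R.inv()*Q).as_rotvec()/np.pi,4)
            rows.append([s.tolist(),r.tolist(),w[2]]); p=p+R.apply(s*.2); R=R*Ro.from_rotvec(r*np.pi)
        rows+= [[[0,0,0],[0,0,0],w[2]]]*w[3]
    while len(rows)%8: rows.append([[0,0,0],[0,0,0],rows[-1][2]])
    import json
    for i in range(0,len(rows),8): print(json.dumps(rows[i:i+8]).replace(" ","").replace("-0.0,","0,").replace("0.0,","0,").replace("0.0]","0]"))
    return p,R
def near(yaw,az):
    return az+((yaw-az+90)%180-90)
E
python3 - <<'E'
s=open('h.py').read()
s=s.replace("out.append((ctr,","Q=(P*1000-np.array(ctr)*1000); st_=Q[(Q@(ay*-sg))>11.5]; e=np.sign((st_@ax).mean()) if len(st_) else 0\n        ctr=ctr+np.array([.001,.002]); out.append((ctr-e*ax*.004,")
open('h.py','w').write(s)
E
python3 - <<'E'
from plan import *
im=cv2.imread("pics/top0.png")[:,:,::-1].copy()
for i,o in enumerate(offcuts(im)): print(i,np.round(o[0],4),round(o[1],1))
c,a=offcuts(im)[1][:2]; az=np.degrees(np.arctan2(c[1],c[0])); yaw=near(a+90,az); print(az,yaw)
plan([((*c,.13),Rdown(yaw),.55,0),((*c,.05),None,.55,0),],)
E
```

```text
0 [0.5274 0.0103] 165.9
1 [0.5197 0.1145] 61.6
2 [0.479  0.0592] 111.6
3 [0.434  0.1098] 132.2
4 [0.4441 0.007 ] 32.8
12.420618860156459 -28.44501876831054
[[[-0.141,-0.069,0.037],[0,0,0.0344],0.55],[[-0.148,-0.052,0.037],[-0.0001,0.0001,0.0345],0.55],[[-0.153,-0.037,0.037],[0,0,0.0344],0.55],[[-0.156,-0.02,0.036],[0,0,0.0344],0.55],[[-0.158,-0.003,0.037],[0,0.0001,0.0344],0.55],[[-0.156,0.014,0.037],[-0.0001,0,0.0345],0.55],[[-0.154,0.031,0.037],[0,0,0.0344],0.55],[[-0.15,0.047,0.036],[0,0.0001,0.0344],0.55]]
[[[-0.144,0.064,0.037],[0,0,0.0344],0.55],[[-0.137,0.078,0.037],[-0.0001,0,0.0345],0.55],[[-0.127,0.093,0.036],[0,0.0001,0.0344],0.55],[[-0.116,0.105,0.037],[0,0,0.0344],0.55],[[-0.104,0.118,0.037],[-0.0001,0,0.0344],0.55],[[-0.091,0.128,0.037],[0,0.0001,0.0345],0.55],[[-0.077,0.138,0.036],[0,0,0.0344],0.55],[[-0.061,0.145,0.037],[0,0,0.0344],0.55]]
[[[0,0,0.133],[0,0,0],0.55],[[0,0,0.134],[0,0,0],0.55],[[0,0,0.133],[0,0,0],0.55],[[0,0,0],[0,0,0],0.55],[[0,0,0],[0,0,0],0.55],[[0,0,0],[0,0,0],0.55],[[0,0,0],[0,0,0],0.55],[[0,0,0],[0,0,0],0.55]]
```

>>> apply_moves(
  steps=[
    [[-0.141,-0.069,0.037],[0,0,0.0344],0.55],
    [[-0.148,-0.052,0.037],[0,0,0.0345],0.55],
    [[-0.153,-0.037,0.037],[0,0,0.0344],0.55],
    [[-0.156,-0.02,0.036],[0,0,0.0344],0.55],
    [[-0.158,-0.003,0.037],[0,0,0.0344],0.55],
    [[-0.156,0.014,0.037],[0,0,0.0345],0.55],
    [[-0.154,0.031,0.037],[0,0,0.0344],0.55],
    [[-0.15,0.047,0.036],[0,0,0.0344],0.55],
  ],
)

```text
clock: 0.77
eef_pos: [0.3431, 0.2921, 0.1888]
tool_rot: [0.568, 0.823, -0.0, -0.0]
ft_force: [-0.4, -0.2, -0.4]
grip_width: 0.047
grasp_force: 0.0
```

>>> apply_moves(
  steps=[
    [[-0.144,0.064,0.037],[0,0,0.0344],0.55],
    [[-0.137,0.078,0.037],[0,0,0.0345],0.55],
    [[-0.127,0.093,0.036],[0,0,0.0344],0.55],
    [[-0.116,0.105,0.037],[0,0,0.0344],0.55],
    [[-0.104,0.118,0.037],[0,0,0.0344],0.55],
    [[-0.091,0.128,0.037],[0,0,0.0345],0.55],
    [[-0.077,0.138,0.036],[0,0,0.0344],0.55],
    [[-0.061,0.145,0.037],[0,0,0.0344],0.55],
  ],
)

```text
clock: 1.43
eef_pos: [0.5206, 0.1136, 0.1299]
tool_rot: [0.861, 0.509, -0.0, -0.0]
ft_force: [0.5, 0.8, -0.5]
grip_width: 0.0469
grasp_force: 0.0
```

>>> apply_moves(
  steps=[
    [[0,0,0.133],[0,0,0],0.55],
    [[0,0,0.134],[0,0,0],0.55],
    [[0,0,0.133],[0,0,0],0.55],
    [[0,0,0],[0,0,0],0.55],
    [[0,0,0],[0,0,0],0.55],
    [[0,0,0],[0,0,0],0.55],
    [[0,0,0],[0,0,0],0.55],
    [[0,0,0],[0,0,0],0.55],
  ],
)

```text
clock: 2.1
eef_pos: [0.5215, 0.1156, 0.0527]
tool_rot: [0.859, 0.512, 0.002, 0.001]
ft_force: [-0.4, 0.6, -0.3]
grip_width: 0.0467
grasp_force: 0.0
```

```bash
python3 - <<'E'
from plan import *
t,dt=camera("top"); s,_=camera("scene")
for _ in range(2): o=bot.get_obs(); print(o["eef_pos"],o["joint_pos"].round(3))
A=cv2.resize(t[220:330,230:340],(400,400),interpolation=2); B=cv2.resize(s[150:260,300:410],(400,400),interpolation=2)
cv2.imwrite("pics/g1.png",np.hstack([A,B])[:,:,::-1])
E
```

```text
[0.52102075 0.11542251 0.05217704] [ 0.218  0.47  -0.211  0.886 -0.     2.285]
[0.52102075 0.11542251 0.05217704] [ 0.218  0.47  -0.211  0.886 -0.     2.285]
```

View pics/g1.png

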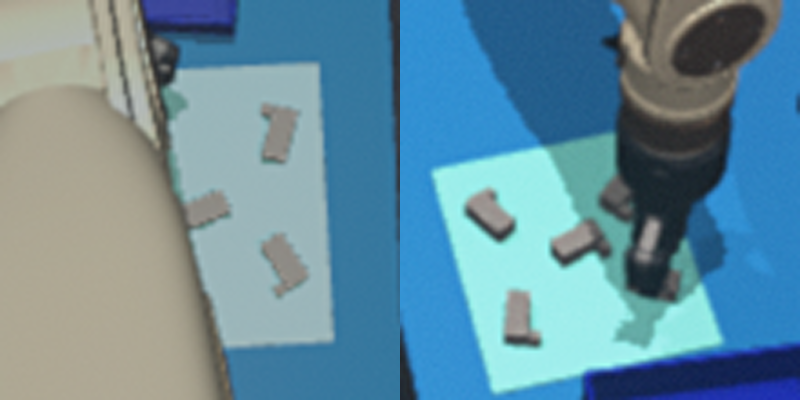

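The offcut is under the open fingers. Now I grip it.

>>> apply_moves(
  steps=[
    [[0,0,0.05],[0,0,0],0.55],
    [[0,0,0.05],[0,0,0],0.55],
    [[0,0,0.045],[0,0,0],0.55],
    [[0,0,0],[0,0,0],0.55],
    [[0,0,0],[0,0,0],0],
    [[0,0,0],[0,0,0],0],
    [[0,0,0],[0,0,0],0],
    [[0,0,0],[0,0,0],0],
  ],
)

```text
clock: 2.87
eef_pos: [0.5205, 0.1151, 0.0221]
tool_rot: [0.859, 0.512, 0.0, 0.0]
ft_force: [1.1, 0.7, -0.4]
grip_width: 0.0166
grasp_force: 60.6
```

```bash
python3 - <<'E'
from plan import *
o=bot.get_obs(); print(o["grip_width"],o["grasp_force"],o["ft_force"],o["eef_pos"])
p=np.array(o["eef_pos"]); B=np.array([.672,.112])
im=cv2.imread("pics/top0.png")[:,:,::-1].copy()
c,a=offcuts(im)[3][:2]; az=np.degrees(np.arctan2(c[1],c[0])); yaw=near(a+90,az)
plan([((p[0],p[1],.115),None,0,0),((.68,.135,.1),None,0,0),(None,None,.55,3),((.6,.12,.12),None,.55,0),((*c,.06),Rdown(yaw),.55,1)])
E
```

```text
0.016626828402236327 60.626009702682495 [ 1.10548365  0.70346118 -0.41225942] [0.5204995  0.11510741 0.02210908]
[[[0,0,-0.155],[0,0,0],0],[[0,0,-0.155],[0,0,0],0],[[0,0,-0.154],[0,0,0],0],[[0.094,0.131,0.015],[0,0,0],0],[[0.093,0.131,0.015],[0,0,0],0],[[0.094,0.13,0.015],[0,0,0],0],[[0.093,0.131,0.015],[0,0,0],0],[[0.094,0.131,0.015],[0,0,0],0]]
[[[0,0,0],[0,0,0],0.55],[[0,0,0],[0,0,0],0.55],[[0,0,0],[0,0,0],0.55],[[-0.086,-0.105,-0.033],[0,0,0],0.55],[[-0.085,-0.106,-0.034],[0,0,0],0.55],[[-0.086,-0.105,-0.033],[0,0,0],0.55],[[-0.04,-0.064,0.027],[0,0,-0.0357],0.55],[[-0.033,-0.068,0.027],[0.0001,0,-0.0357],0.55]]
[[[-0.024,-0.072,0.028],[0,0,-0.0357],0.55],[[-0.017,-0.074,0.027],[0,0,-0.0357],0.55],[[-0.008,-0.075,0.027],[0.0001,0,-0.0357],0.55],[[0,-0.075,0.027],[0,0,-0.0357],0.55],[[0.009,-0.075,0.028],[0,0,-0.0357],0.55],[[0.017,-0.074,0.027],[0,0,-0.0357],0.55],[[0.025,-0.071,0.027],[0.0001,0,-0.0357],0.55],[[0.033,-0.068,0.027],[0,0,-0.0357],0.55]]
[[[0.04,-0.064,0.028],[0,0,-0.0357],0.55],[[0,0,0],[0,0,0],0.55],[[0,0,0],[0,0,0],0.55],[[0,0,0],[0,0,0],0.55],[[0,0,0],[0,0,0],0.55],[[0,0,0],[0,0,0],0.55],[[0,0,0],[0,0,0],0.55],[[0,0,0],[0,0,0],0.55]]
```

>>> apply_moves(
  steps=[
    [[0,0,-0.155],[0,0,0],0],
    [[0,0,-0.155],[0,0,0],0],
    [[0,0,-0.154],[0,0,0],0],
    [[0.094,0.131,0.015],[0,0,0],0],
    [[0.093,0.131,0.015],[0,0,0],0],
    [[0.094,0.13,0.015],[0,0,0],0],
    [[0.093,0.131,0.015],[0,0,0],0],
    [[0.094,0.131,0.015],[0,0,0],0],
  ],
)

```text
clock: 3.53
eef_pos: [0.6811, 0.1352, 0.0999]
tool_rot: [0.859, 0.512, 0.0, 0.0]
ft_force: [1.1, 0.0, -0.1]
grip_width: 0.0163
grasp_force: 60.7
```

>>> apply_moves(
  steps=[
    [[0,0,0],[0,0,0],0.55],
    [[0,0,0],[0,0,0],0.55],
    [[0,0,0],[0,0,0],0.55],
    [[-0.086,-0.105,-0.033],[0,0,0],0.55],
    [[-0.085,-0.106,-0.034],[0,0,0],0.55],
    [[-0.086,-0.105,-0.033],[0,0,0],0.55],
    [[-0.04,-0.064,0.027],[0,0,-0.0357],0.55],
    [[-0.033,-0.068,0.027],[0,0,-0.0357],0.55],
  ],
)

```text
clock: 4.2
eef_pos: [0.5674, 0.1177, 0.1111]
tool_rot: [0.795, 0.607, 0.001, 0.001]
ft_force: [-0.7, 0.3, -0.5]
grip_width: 0.047
grasp_force: 0.0
```

>>> apply_moves(
  steps=[
    [[-0.024,-0.072,0.028],[0,0,-0.0357],0.55],
    [[-0.017,-0.074,0.027],[0,0,-0.0357],0.55],
    [[-0.008,-0.075,0.027],[0,0,-0.0357],0.55],
    [[0,-0.075,0.027],[0,0,-0.0357],0.55],
    [[0.009,-0.075,0.028],[0,0,-0.0357],0.55],
    [[0.017,-0.074,0.027],[0,0,-0.0357],0.55],
    [[0.025,-0.071,0.027],[0,0,-0.0357],0.55],
    [[0.033,-0.068,0.027],[0,0,-0.0357],0.55],
  ],
)

```text
clock: 4.87
eef_pos: [0.4466, 0.1104, 0.0661]
tool_rot: [0.453, 0.892, 0.001, 0.001]
ft_force: [-0.3, 0.7, 1.0]
grip_width: 0.047
grasp_force: 0.0
```

```bash
python3 - <<'E'
from plan import *
t,dt=camera("top"); s,ds=camera("scene"); cv2.imwrite("pics/t2.png",t[:,:,::-1]); cv2.imwrite("pics/s2.png",s[:,:,::-1])
for o in offcuts(t): print(np.round(o[0],4),round(o[1],1),o[2])
# same grey in the scene view on the mat
big=s.astype(int); m=((big[...,2]-big[...,0]<10)&(big.max(2)>60)).astype(np.uint8); m[:180]=0; m[260:]=0; m[:,:305]=0; m[:,395:]=0
n,l,st,ce=cv2.connectedComponentsWithStats(m)
for i in range(1,n):
    if st[i,4]>30: print("scene",plane("scene",ce[i],.012)[0].round(3),st[i,4])
E
```

```text
[0.5273 0.0103] 165.6 [36.9 24.7]
[0.4787 0.0592] 111.2 [36.6 24.8]
[0.444 0.007] 33.6 [36.  25.3]
scene [0.389 0.176 0.012] 34
scene [0.437 0.111 0.012] 86
scene [0.44  0.007 0.012] 88
scene [0.477 0.066 0.012] 88
scene [0.534 0.01  0.012] 80
```

```bash
cat > off.py <<'E'
from plan import *
import sys
def job(c,a,drop,c2,a2):
    "finish above c, grip, drop at 'drop', go above the next"
    az=np.degrees(np.arctan2(c[1],c[0])); R=Rdown(near(a+90,az)); az2=np.degrees(np.arctan2(c2[1],c2[0])); R2=Rdown(near(a2+90,az2))
    d=np.array([*drop,.1])
    return plan([((*c,.055),R,.55,0),((*c,.022),None,.55,1),(None,None,0,4),((*c,.11),None,0,0),(d,None,0,1),(None,None,.55,2),((d[0]-.09,d[1]-.01,.12),None,.55,0),((*c2,.06),R2,.55,0)])
E
python3 -c "
from off import *
job((.434,.1098),132.2,(.665,.09),(.479,.0592),111.2)"
```

```text
[[[0.029,-0.041,0.051],[-0.0011,-0.0005,-0.0353],0.55],[[0,0,0.165],[0,0,0],0.55],[[0,0,0],[0,0,0],0.55],[[0,0,0],[0,0,0],0],[[0,0,0],[0,0,0],0],[[0,0,0],[0,0,0],0],[[0,0,0],[0,0,0],0],[[0,0,-0.147],[0,0,0],0]]
[[[0,0,-0.146],[0,0,0],0],[[0,0,-0.147],[0,0,0],0],[[-0.121,0.113,0.007],[0,0,0],0],[[-0.122,0.112,0.007],[0,0,0],0],[[-0.121,0.113,0.007],[0,0,0],0],[[-0.121,0.113,0.008],[0,0,0],0],[[-0.121,0.113,0.007],[0,0,0],0],[[-0.122,0.112,0.007],[0,0,0],0]]
[[[-0.121,0.113,0.007],[0,0,0],0],[[0,0,0],[0,0,0],0],[[0,0,0],[0,0,0],0.55],[[0,0,0],[0,0,0],0.55],[[0.088,-0.122,-0.033],[0,0,0],0.55],[[0.089,-0.123,-0.034],[0,0,0],0.55],[[0.088,-0.122,-0.033],[0,0,0],0.55],[[0.061,-0.106,0.075],[0,0,0.0292],0.55]]
[[[0.052,-0.112,0.075],[0,0,0.0291],0.55],[[0.041,-0.116,0.075],[0,0,0.0292],0.55],[[0.03,-0.119,0.075],[0,0,0.0292],0.55],[[0,0,0],[0,0,0],0.55],[[0,0,0],[0,0,0],0.55],[[0,0,0],[0,0,0],0.55],[[0,0,0],[0,0,0],0.55],[[0,0,0],[0,0,0],0.55]]
```

>>> apply_moves(
  steps=[
    [[0.029,-0.041,0.051],[-0.0011,-0.0005,-0.0353],0.55],
    [[0,0,0.08],[0,0,0],0.55],
    [[0,0,0.085],[0,0,0],0.55],
    [[0,0,0],[0,0,0],0],
    [[0,0,0],[0,0,0],0],
    [[0,0,0],[0,0,0],0],
    [[0,0,0],[0,0,0],0],
    [[0,0,-0.147],[0,0,0],0],
  ],
)

```text
clock: 5.63
eef_pos: [0.4357, 0.1098, 0.0486]
tool_rot: [0.406, 0.914, -0.001, -0.002]
ft_force: [-0.3, -0.3, -0.6]
grip_width: 0.0168
grasp_force: 37.7
```

>>> apply_moves(
  steps=[
    [[0,0,-0.146],[0,0,0],0],
    [[0,0,-0.147],[0,0,0],0],
    [[-0.121,0.113,0.007],[0,0,0],0],
    [[-0.122,0.112,0.007],[0,0,0],0],
    [[-0.121,0.113,0.007],[0,0,0],0],
    [[-0.121,0.113,0.008],[0,0,0],0],
    [[-0.121,0.113,0.007],[0,0,0],0],
    [[-0.122,0.112,0.007],[0,0,0],0],
  ],
)

```text
clock: 6.3
eef_pos: [0.6384, 0.0933, 0.1031]
tool_rot: [0.406, 0.914, 0.002, 0.002]
ft_force: [1.5, -0.0, 0.5]
grip_width: 0.0164
grasp_force: 64.6
```

>>> apply_moves(
  steps=[
    [[-0.121,0.113,0.007],[0,0,0],0],
    [[0,0,0],[0,0,0],0],
    [[0,0,0],[0,0,0],0.55],
    [[0,0,0],[0,0,0],0.55],
    [[0.088,-0.122,-0.033],[0,0,0],0.55],
    [[0.089,-0.123,-0.034],[0,0,0],0.55],
    [[0.088,-0.122,-0.033],[0,0,0],0.55],
    [[0.061,-0.106,0.075],[0,0,0.0292],0.55],
  ],
)

```text
clock: 6.97
eef_pos: [0.5551, 0.0762, 0.1101]
tool_rot: [0.447, 0.894, 0.004, 0.004]
ft_force: [0.9, 0.0, 0.2]
grip_width: 0.047
grasp_force: 0.0
```

```bash
python3 - <<'E'
from off import *
t,dt=camera("top"); s,ds=camera("scene"); cv2.imwrite("pics/t3.png",t[:,:,::-1]); cv2.imwrite("pics/s3.png",s[:,:,::-1])
for o in offcuts(t): print(np.round(o[0],4),round(o[1],1),o[2])
big=s.astype(int); m=((big[...,2]-big[...,0]<10)&(big.max(2)>60)).astype(np.uint8); m[:180]=0; m[260:]=0; m[:,:305]=0; m[:,395:]=0
n,l,st,ce=cv2.connectedComponentsWithStats(m)
for i in range(1,n):
    if st[i,4]>30: print("scene",plane("scene",ce[i],.012)[0].round(3),st[i,4])
E
python3 -c "
from off import *
job((.479,.0592),111.2,(.665,.125),(.444,.007),33.6)"
```

```text
scene [0.37  0.129 0.012] 50
scene [0.4   0.12  0.012] 39
scene [0.44  0.006 0.012] 90
scene [0.475 0.144 0.012] 44
scene [0.476 0.058 0.012] 48
scene [0.534 0.01  0.012] 80
[[[0.047,-0.105,0.082],[-0.0007,-0.0003,0.029],0.55],[[0.037,-0.109,0.081],[-0.0006,-0.0003,0.0291],0.55],[[0.027,-0.112,0.081],[-0.0007,-0.0003,0.029],0.55],[[0,0,0.165],[0,0,-0],0.55],[[0,0,0],[0,0,0],0.55],[[0,0,0],[0,0,0],0],[[0,0,0],[0,0,0],0],[[0,0,0],[0,0,0],0]]
[[[0,0,0],[0,0,0],0],[[0,0,-0.147],[0,0,0],0],[[0,0,-0.146],[0,0,0],0],[[0,0,-0.147],[0,0,0],0],[[-0.005,0.164,0.008],[0,0,0],0],[[-0.005,0.165,0.009],[0,0,0],0],[[-0.005,0.164,0.008],[0,0,0],0],[[-0.005,0.164,0.009],[0,0,0],0]]
[[[-0.004,0.165,0.008],[0,0,0],0],[[-0.005,0.164,0.008],[0,0,0],0],[[0,0,0],[0,0,0],0],[[0,0,0],[0,0,0],0.55],[[0,0,0],[0,0,0],0.55],[[0.039,-0.146,-0.033],[0,0,0],0.55],[[0.038,-0.146,-0.033],[0,0,0],0.55],[[0.039,-0.146,-0.034],[0,0,0],0.55]]
[[[-0.022,-0.067,0.025],[0,0,0.0359],0.55],[[-0.03,-0.064,0.025],[0,0,0.0359],0.55],[[-0.037,-0.061,0.025],[0,0,0.036],0.55],[[-0.043,-0.056,0.025],[0,0,0.0359],0.55],[[-0.049,-0.05,0.025],[0,0,0.0359],0.55],[[-0.055,-0.045,0.025],[0,0,0.0359],0.55],[[-0.059,-0.039,0.025],[0,0,0.036],0.55],[[-0.064,-0.031,0.025],[0,0,0.0359],0.55]]
[[[-0.066,-0.024,0.025],[0,0,0.0359],0.55],[[-0.069,-0.017,0.025],[0,0,0.0359],0.55],[[-0.07,-0.008,0.025],[0,0,0.036],0.55],[[-0.071,-0.001,0.025],[0,0,0.0359],0.55],[[0,0,0],[0,0,0],0.55],[[0,0,0],[0,0,0],0.55],[[0,0,0],[0,0,0],0.55],[[0,0,0],[0,0,0],0.55]]
```

>>> apply_moves(
  steps=[
    [[0.047,-0.105,0.082],[-0.0007,-0.0003,0.029],0.55],
    [[0.037,-0.109,0.081],[-0.0006,-0.0003,0.0291],0.55],
    [[0.027,-0.112,0.081],[-0.0007,-0.0003,0.029],0.55],
    [[0,0,0.08],[0,0,0],0.55],
    [[0,0,0.085],[0,0,0],0.55],
    [[0,0,0],[0,0,0],0],
    [[0,0,0],[0,0,0],0],
    [[0,0,0],[0,0,0],0],
  ],
)

```text
clock: 7.73
eef_pos: [0.4895, 0.0604, 0.0245]
tool_rot: [0.564, 0.825, 0.004, 0.005]
ft_force: [-0.9, -0.4, 1.0]
grip_width: 0.0165
grasp_force: 61.3
```

>>> apply_moves(
  steps=[
    [[0,0,0],[0,0,0],0],
    [[0,0,-0.147],[0,0,0],0],
    [[0,0,-0.146],[0,0,0],0],
    [[0,0,-0.147],[0,0,0],0],
    [[-0.005,0.164,0.008],[0,0,0],0],
    [[-0.005,0.165,0.009],[0,0,0],0],
    [[-0.005,0.164,0.008],[0,0,0],0],
    [[-0.005,0.164,0.009],[0,0,0],0],
  ],
)

```text
clock: 8.4
eef_pos: [0.6141, 0.1046, 0.1076]
tool_rot: [0.565, 0.825, 0.005, 0.005]
ft_force: [1.4, 0.2, 0.4]
grip_width: 0.0164
grasp_force: 61.3
```

>>> apply_moves(
  steps=[
    [[-0.004,0.165,0.008],[0,0,0],0],
    [[-0.005,0.164,0.008],[0,0,0],0],
    [[0,0,0],[0,0,0],0],
    [[0,0,0],[0,0,0],0.55],
    [[0,0,0],[0,0,0],0.55],
    [[0.039,-0.146,-0.033],[0,0,0],0.55],
    [[0.038,-0.146,-0.033],[0,0,0],0.55],
    [[0.039,-0.146,-0.034],[0,0,0],0.55],
  ],
)

```text
clock: 9.07
eef_pos: [0.5813, 0.1152, 0.1225]
tool_rot: [0.565, 0.825, 0.003, 0.004]
ft_force: [-0.0, 0.0, -0.4]
grip_width: 0.047
grasp_force: 0.0
```

>>> apply_moves(
  steps=[
    [[-0.022,-0.067,0.025],[0,0,0.0359],0.55],
    [[-0.03,-0.064,0.025],[0,0,0.0359],0.55],
    [[-0.037,-0.061,0.025],[0,0,0.036],0.55],
    [[-0.043,-0.056,0.025],[0,0,0.0359],0.55],
    [[-0.049,-0.05,0.025],[0,0,0.0359],0.55],
    [[-0.055,-0.045,0.025],[0,0,0.0359],0.55],
    [[-0.059,-0.039,0.025],[0,0,0.036],0.55],
    [[-0.064,-0.031,0.025],[0,0,0.0359],0.55],
  ],
)

```text
clock: 9.73
eef_pos: [0.4951, 0.0431, 0.0823]
tool_rot: [0.87, 0.494, 0.006, 0.002]
ft_force: [-0.6, 0.8, -0.1]
grip_width: 0.0466
grasp_force: 0.0
```

```bash
cat > chk.py <<'E'
from off import *
t,dt=camera("top"); s,ds=camera("scene"); cv2.imwrite("pics/t_last.png",t[:,:,::-1]); cv2.imwrite("pics/s_last.png",s[:,:,::-1])
for o in offcuts(t): print(np.round(o[0],4),round(o[1],1),o[2])
big=s.astype(int); m=((big[...,2]-big[...,0]<10)&(big.max(2)>60)).astype(np.uint8); m[:180]=0; m[260:]=0; m[:,:305]=0; m[:,395:]=0
n,l,st,ce=cv2.connectedComponentsWithStats(m)
for i in range(1,n):
    if st[i,4]>30: print("scene",plane("scene",ce[i],.012)[0].round(3),st[i,4])
E
python3 chk.py; python3 -c "
from off import *
job((.444,.007),33.6,(.68,.1),(.5273,.0103),165.6)"
```

```text
scene [0.429 0.037 0.012] 56
scene [0.437 0.004 0.012] 74
scene [0.534 0.01  0.012] 82
scene [0.62  0.143 0.012] 38
[[[-0.07,-0.031,0.032],[0.0004,-0.0005,0.0358],0.55],[[-0.072,-0.022,0.033],[0.0004,-0.0005,0.0359],0.55],[[-0.075,-0.014,0.033],[0.0004,-0.0005,0.0358],0.55],[[-0.076,-0.006,0.033],[0.0004,-0.0005,0.0359],0.55],[[0,0,0.165],[0,0,0],0.55],[[0,0,0],[0,0,0],0.55],[[0,0,0],[0,0,0],0],[[0,0,0],[0,0,0],0]]
[[[0,0,0],[0,0,0],0],[[0,0,0],[0,0,0],0],[[0,0,-0.147],[0,0,0],0],[[0,0,-0.147],[0,0,0],0],[[0,0,-0.146],[0,0,0],0],[[0.177,0.038,0.007],[0,0,0],0],[[0.177,0.038,0.007],[0,0,0],0],[[0.178,0.038,0.007],[0,0,0],0]]
[[[0.177,0.038,0.007],[0,0,0],0],[[0.177,0.038,0.007],[0,0,0],0],[[0.177,0.038,0.007],[0,0,0],0],[[0.177,0.037,0.007],[0,0,0],0],[[0,0,0],[0,0,0],0],[[0,0,0],[0,0,0],0.55],[[0,0,0],[0,0,0],0.55],[[-0.134,-0.069,-0.033],[0,0,0],0.55]]
[[[-0.134,-0.069,-0.033],[0,0,0],0.55],[[-0.134,-0.069,-0.034],[0,0,0],0.55],[[-0.023,0.008,0.014],[0,0,-0.0349],0.55],[[-0.024,0.005,0.015],[0,0,-0.0349],0.55],[[-0.023,0.002,0.014],[0,0,-0.035],0.55],[[-0.025,0,0.014],[0,0,-0.0349],0.55],[[-0.024,-0.003,0.015],[0,0,-0.0349],0.55],[[-0.023,-0.006,0.014],[0,0,-0.0349],0.55]]
[[[-0.023,-0.008,0.014],[0,0,-0.0349],0.55],[[-0.022,-0.01,0.014],[0,0,-0.035],0.55],[[-0.02,-0.013,0.015],[0,0,-0.0349],0.55],[[-0.019,-0.015,0.014],[0,0,-0.0349],0.55],[[-0.017,-0.017,0.014],[0,0,-0.0349],0.55],[[-0.015,-0.019,0.015],[0,0,-0.035],0.55],[[-0.013,-0.02,0.014],[0,0,-0.0349],0.55],[[-0.011,-0.022,0.014],[0,0,-0.0349],0.55]]
[[[-0.009,-0.022,0.015],[0,0,-0.0349],0.55],[[-0.005,-0.024,0.014],[0,0,-0.0349],0.55],[[-0.004,-0.024,0.014],[0,0,-0.035],0.55],[[0,-0.024,0.015],[0,0,-0.0349],0.55],[[0.002,-0.024,0.014],[0,0,-0.0349],0.55],[[0.005,-0.024,0.014],[0,0,-0.0349],0.55],[[0.007,-0.023,0.014],[0,0,-0.0349],0.55],[[0,0,0],[0,0,0],0.55]]
```

```bash
python3 -c "
from off import *
print(bot.get_obs()['eef_pos'],bot.get_obs()['clock'])
job((.444,.007),33.6,(.68,.1),(.5273,.0103),165.6)" | head -2
```

```text
[0.49324838 0.04247911 0.08135429] 9.8333
[[[-0.07,-0.031,0.032],[0.0004,-0.0005,0.0358],0.55],[[-0.072,-0.022,0.033],[0.0004,-0.0005,0.0359],0.55],[[-0.075,-0.014,0.033],[0.0004,-0.0005,0.0358],0.55],[[-0.076,-0.006,0.033],[0.0004,-0.0005,0.0359],0.55],[[0,0,0.165],[0,0,0],0.55],[[0,0,0],[0,0,0],0.55],[[0,0,0],[0,0,0],0],[[0,0,0],[0,0,0],0]]
```

>>> apply_moves(
  steps=[
    [[-0.07,-0.031,0.032],[0,0,0.0358],0.55],
    [[-0.072,-0.022,0.033],[0,0,0.0359],0.55],
    [[-0.06,-0.012,0.033],[0,0,0.0358],0.55],
    [[-0.06,0,0.02],[0,0,0.035],0.55],
    [[0,0,0],[0,0,0],0.55],
    [[0,0,0],[0,0,0],0.55],
    [[0,0,0],[0,0,0],0.55],
    [[0,0,0],[0,0,0],0.55],
  ],
)

```text
clock: 10.5
eef_pos: [0.4549, 0.0118, 0.058]
tool_rot: [0.956, 0.293, 0.007, 0.001]
ft_force: [0.5, -0.2, -0.7]
grip_width: 0.0472
grasp_force: 0.0
```

```bash
python3 -c "
from off import *
o=bot.get_obs(); print(o['eef_pos'],o['joint_vel'].round(3))
job((.444,.007),33.6,(.68,.1),(.5273,.0103),165.6-0)"
```

```text
[0.45487425 0.01176963 0.05796176] [ 0.     0.005 -0.002  0.001 -0.001  0.008]
[[[-0.059,-0.011,0.014],[0.0019,-0.0038,0.0023],0.55],[[0,0,0.165],[0,0,0],0.55],[[0,0,0],[0,0,0],0.55],[[0,0,0],[0,0,0],0],[[0,0,0],[0,0,0],0],[[0,0,0],[0,0,0],0],[[0,0,0],[0,0,0],0],[[0,0,-0.147],[0,0,0],0]]
[[[0,0,-0.146],[0,0,0],0],[[0,0,-0.147],[0,0,0],0],[[0.177,0.038,0.007],[0,0,0],0],[[0.177,0.038,0.007],[0,0,0],0],[[0.178,0.038,0.007],[0,0,0],0],[[0.177,0.038,0.008],[0,0,0],0],[[0.177,0.038,0.007],[0,0,0],0],[[0.177,0.038,0.007],[0,0,0],0]]
[[[0.178,0.038,0.007],[0,0,0],0],[[0,0,0],[0,0,0],0],[[0,0,0],[0,0,0],0.55],[[0,0,0],[0,0,0],0.55],[[-0.134,-0.069,-0.033],[0,0,0],0.55],[[-0.135,-0.069,-0.034],[0,0,0],0.55],[[-0.134,-0.069,-0.033],[0,0,0],0.55],[[-0.023,0.008,0.014],[0,0,-0.0349],0.55]]
[[[-0.023,0.005,0.015],[0,0,-0.0349],0.55],[[-0.024,0.002,0.014],[0,0,-0.035],0.55],[[-0.025,-0.001,0.014],[0,0,-0.0349],0.55],[[-0.024,-0.002,0.014],[0,0,-0.0349],0.55],[[-0.023,-0.006,0.015],[0,0,-0.0349],0.55],[[-0.023,-0.008,0.014],[0,0,-0.0349],0.55],[[-0.022,-0.01,0.014],[0,0,-0.035],0.55],[[-0.02,-0.013,0.015],[0,0,-0.0349],0.55]]
[[[-0.019,-0.015,0.014],[0,0,-0.0349],0.55],[[-0.017,-0.017,0.014],[0,0,-0.0349],0.55],[[-0.015,-0.019,0.014],[0,0,-0.0349],0.55],[[-0.013,-0.02,0.015],[0,0,-0.0349],0.55],[[-0.011,-0.022,0.014],[0,0,-0.035],0.55],[[-0.008,-0.022,0.014],[0,0,-0.0349],0.55],[[-0.006,-0.024,0.015],[0,0,-0.0349],0.55],[[-0.003,-0.024,0.014],[0,0,-0.0349],0.55]]
[[[-0.001,-0.024,0.014],[0,0,-0.0349],0.55],[[0.002,-0.024,0.014],[0,0,-0.035],0.55],[[0.005,-0.024,0.015],[0,0,-0.0349],0.55],[[0.007,-0.023,0.014],[0,0,-0.0349],0.55],[[0,0,0],[0,0,0],0.55],[[0,0,0],[0,0,0],0.55],[[0,0,0],[0,0,0],0.55],[[0,0,0],[0,0,0],0.55]]
```

>>> apply_moves(
  steps=[
    [[-0.059,-0.011,0.014],[0.0019,-0.0038,0.0023],0.55],
    [[0,0,0.08],[0,0,0],0.55],
    [[0,0,0.085],[0,0,0],0.55],
    [[0,0,0],[0,0,0],0],
    [[0,0,0],[0,0,0],0],
    [[0,0,0],[0,0,0],0],
    [[0,0,0],[0,0,0],0],
    [[0,0,-0.147],[0,0,0],0],
  ],
)

```text
clock: 11.17
eef_pos: [0.4389, 0.0065, 0.0476]
tool_rot: [0.958, 0.288, -0.005, -0.001]
ft_force: [0.6, -0.1, -1.2]
grip_width: 0.0166
grasp_force: 60.2
```

>>> apply_moves(
  steps=[
    [[0,0,-0.146],[0,0,0],0],
    [[0,0,-0.147],[0,0,0],0],
    [[0.177,0.038,0.007],[0,0,0],0],
    [[0.177,0.038,0.007],[0,0,0],0],
    [[0.178,0.038,0.007],[0,0,0],0],
    [[0.177,0.038,0.008],[0,0,0],0],
    [[0.177,0.038,0.007],[0,0,0],0],
    [[0.177,0.038,0.007],[0,0,0],0],
  ],
)

```text
clock: 11.83
eef_pos: [0.6468, 0.0865, 0.101]
tool_rot: [0.958, 0.288, -0.001, -0.0]
ft_force: [1.2, 0.4, -0.1]
grip_width: 0.0162
grasp_force: 60.2
```

>>> apply_moves(
  steps=[
    [[0.178,0.038,0.007],[0,0,0],0],
    [[0,0,0],[0,0,0],0],
    [[0,0,0],[0,0,0],0.55],
    [[0,0,0],[0,0,0],0.55],
    [[-0.134,-0.069,-0.033],[0,0,0],0.55],
    [[-0.135,-0.069,-0.034],[0,0,0],0.55],
    [[-0.134,-0.069,-0.033],[0,0,0],0.55],
    [[-0.023,0.008,0.014],[0,0,-0.0349],0.55],
  ],
)

```text
clock: 12.5
eef_pos: [0.5796, 0.0844, 0.1183]
tool_rot: [0.94, 0.341, -0.003, -0.001]
ft_force: [-1.5, -0.3, -0.7]
grip_width: 0.0471
grasp_force: 0.0
```

>>> apply_moves(
  steps=[
    [[-0.023,0.005,0.015],[0,0,-0.0349],0.55],
    [[-0.024,0.002,0.014],[0,0,-0.035],0.55],
    [[-0.025,-0.001,0.014],[0,0,-0.0349],0.55],
    [[-0.024,-0.002,0.014],[0,0,-0.0349],0.55],
    [[-0.023,-0.006,0.015],[0,0,-0.0349],0.55],
    [[-0.023,-0.008,0.014],[0,0,-0.0349],0.55],
    [[-0.022,-0.01,0.014],[0,0,-0.035],0.55],
    [[-0.02,-0.013,0.015],[0,0,-0.0349],0.55],
  ],
)

```text
clock: 13.17
eef_pos: [0.5604, 0.0541, 0.0945]
tool_rot: [0.705, 0.709, -0.001, -0.0]
ft_force: [0.2, -0.1, 0.2]
grip_width: 0.0469
grasp_force: 0.0
```

>>> apply_moves(
  steps=[
    [[-0.019,-0.015,0.014],[0,0,-0.0349],0.55],
    [[-0.017,-0.017,0.014],[0,0,-0.0349],0.55],
    [[-0.015,-0.019,0.014],[0,0,-0.0349],0.55],
    [[-0.013,-0.02,0.015],[0,0,-0.0349],0.55],
    [[-0.011,-0.022,0.014],[0,0,-0.035],0.55],
    [[-0.008,-0.022,0.014],[0,0,-0.0349],0.55],
    [[-0.006,-0.024,0.015],[0,0,-0.0349],0.55],
    [[-0.003,-0.024,0.014],[0,0,-0.0349],0.55],
  ],
)

```text
clock: 13.83
eef_pos: [0.5362, 0.024, 0.0717]
tool_rot: [0.337, 0.941, -0.0, -0.001]
ft_force: [-0.1, -0.3, 0.3]
grip_width: 0.0468
grasp_force: 0.0
```

>>> apply_moves(
  steps=[
    [[-0.001,-0.024,0.014],[0,0,-0.0349],0.55],
    [[0.002,-0.024,0.014],[0,0,-0.035],0.55],
    [[0.005,-0.024,0.015],[0,0,-0.0349],0.55],
    [[0.007,-0.023,0.014],[0,0,-0.0349],0.55],
    [[0,0,0],[0,0,0],0.55],
    [[0,0,0],[0,0,0],0.55],
    [[0,0,0],[0,0,0],0.55],
    [[0,0,0],[0,0,0],0.55],
  ],
)

```text
clock: 14.5
eef_pos: [0.526, 0.0096, 0.0597]
tool_rot: [0.128, 0.992, -0.0, -0.001]
ft_force: [0.7, 0.7, -0.3]
grip_width: 0.0471
grasp_force: 0.0
```

```bash
python3 chk.py; python3 -c "
from off import *
o=bot.get_obs(); print(o['eef_pos'],o['joint_vel'].round(3))
c=np.array((.505,-.232)); cd=np.array([np.cos(np.radians(172.6)),np.sin(np.radians(172.6))])
R=Rdown(near(165.6+90,0)); d=np.array([.66,.13,.1]); c0=(.5273,.0103)
plan([((*c0,.055),R,.55,0),((*c0,.022),None,.55,0,17),(None,None,0,4),((*c0,.11),None,0,0),(d,None,0,1),(None,None,.55,2),((.57,.09,.12),None,.65,0),((*c,.06),Rdown(82.6),.65,5)])"
```

```text
scene [0.366 0.039 0.012] 317
scene [0.414 0.032 0.012] 34
scene [ 0.422 -0.032  0.012] 31
scene [0.535 0.01  0.012] 82
scene [0.62  0.142 0.012] 37
[0.52601564 0.00968929 0.05932398] [ 0.002  0.007  0.003  0.002  0.    -0.005]
[[[-0.005,0.005,0.022],[-0.0002,-0.0006,-0.0011],0.55],[[0,0,0.082],[0,0,0],0.55],[[0,0,0.083],[0,0,0],0.55],[[0,0,0],[0,0,0],0],[[0,0,0],[0,0,0],0],[[0,0,0],[0,0,0],0],[[0,0,0],[0,0,0],0],[[0,0,-0.147],[0,0,0],0]]
[[[0,0,-0.147],[0,0,0],0],[[0,0,-0.146],[0,0,0],0],[[-0.099,0.149,0.01],[0,0,0],0],[[-0.099,0.149,0.01],[0,0,0],0],[[-0.099,0.149,0.01],[0,0,0],0],[[-0.098,0.148,0.01],[0,0,0],0],[[-0.099,0.149,0.01],[0,0,0],0],[[0,0,0],[0,0,0],0]]
[[[0,0,0],[0,0,0],0.55],[[0,0,0],[0,0,0],0.55],[[0.129,-0.102,-0.033],[0,0,0],0.65],[[0.128,-0.102,-0.034],[0,0,0],0.65],[[0.129,-0.101,-0.033],[0,0,0],0.65],[[-0.01,-0.182,0.033],[0,0,-0.0043],0.65],[[-0.007,-0.183,0.034],[0,0,-0.0043],0.65],[[-0.004,-0.182,0.033],[0,0,-0.0044],0.65]]
[[[-0.002,-0.183,0.033],[0,0,-0.0043],0.65],[[0,-0.182,0.033],[0,0,-0.0043],0.65],[[0.003,-0.183,0.034],[0,0,-0.0043],0.65],[[0.005,-0.182,0.033],[0,0,-0.0044],0.65],[[0.008,-0.183,0.033],[0,0,-0.0043],0.65],[[0.01,-0.182,0.033],[0,0,-0.0043],0.65],[[0,0,0],[0,0,0],0.65],[[0,0,0],[0,0,0],0.65]]
[[[0,0,0],[0,0,0],0.65],[[0,0,0],[0,0,0],0.65],[[0,0,0],[0,0,0],0.65],[[0,0,0],[0,0,0],0.65],[[0,0,0],[0,0,0],0.65],[[0,0,0],[0,0,0],0.65],[[0,0,0],[0,0,0],0.65],[[0,0,0],[0,0,0],0.65]]
```

>>> apply_moves(
  steps=[
    [[-0.005,0.005,0.022],[0,-0.0006,-0.0011],0.55],
    [[0,0,0.082],[0,0,0],0.55],
    [[0,0,0.083],[0,0,0],0.55],
    [[0,0,0],[0,0,0],0],
    [[0,0,0],[0,0,0],0],
    [[0,0,0],[0,0,0],0],
    [[0,0,0],[0,0,0],0],
    [[0,0,-0.147],[0,0,0],0],
  ],
)

```text
clock: 15.27
eef_pos: [0.5234, 0.0102, 0.0472]
tool_rot: [0.125, 0.992, -0.001, -0.005]
ft_force: [0.0, -0.9, 0.1]
grip_width: 0.0165
grasp_force: 61.2
```

>>> apply_moves(
  steps=[
    [[0,0,-0.147],[0,0,0],0],
    [[0,0,-0.146],[0,0,0],0],
    [[-0.099,0.149,0.01],[0,0,0],0],
    [[-0.099,0.149,0.01],[0,0,0],0],
    [[-0.099,0.149,0.01],[0,0,0],0],
    [[-0.098,0.148,0.01],[0,0,0],0],
    [[-0.099,0.149,0.01],[0,0,0],0],
    [[0,0,0],[0,0,0],0],
  ],
)

```text
clock: 15.93
eef_pos: [0.664, 0.1349, 0.0984]
tool_rot: [0.123, 0.992, 0.001, 0.002]
ft_force: [0.7, 0.5, -0.6]
grip_width: 0.0165
grasp_force: 61.2
```

>>> apply_moves(
  steps=[
    [[0,0,0],[0,0,0],0.55],
    [[0,0,0],[0,0,0],0.55],
    [[0.129,-0.102,-0.033],[0,0,0],0.65],
    [[0.128,-0.102,-0.034],[0,0,0],0.65],
    [[0.129,-0.101,-0.033],[0,0,0],0.65],
    [[-0.01,-0.182,0.033],[0,0,-0.0043],0.65],
    [[-0.007,-0.183,0.034],[0,0,-0.0043],0.65],
    [[-0.004,-0.182,0.033],[0,0,-0.0044],0.65],
  ],
)

```text
clock: 16.6
eef_pos: [0.5465, -0.0192, 0.1012]
tool_rot: [0.104, 0.995, -0.0, 0.001]
ft_force: [0.8, -0.6, 0.7]
grip_width: 0.0552
grasp_force: 0.0
```

>>> apply_moves(
  steps=[
    [[-0.002,-0.183,0.033],[0,0,-0.0043],0.65],
    [[0,-0.182,0.033],[0,0,-0.0043],0.65],
    [[0.003,-0.183,0.034],[0,0,-0.0043],0.65],
    [[0.005,-0.182,0.033],[0,0,-0.0044],0.65],
    [[0.008,-0.183,0.033],[0,0,-0.0043],0.65],
    [[0.01,-0.182,0.033],[0,0,-0.0043],0.65],
    [[0,0,0],[0,0,0],0.65],
    [[0,0,0],[0,0,0],0.65],
  ],
)

```text
clock: 17.27
eef_pos: [0.5029, -0.2346, 0.0605]
tool_rot: [0.067, 0.998, -0.0, -0.0]
ft_force: [0.6, 1.2, 0.1]
grip_width: 0.0555
grasp_force: 0.0
```

>>> apply_moves(
  steps=[
    [[0,0,0],[0,0,0],0.65],
    [[0,0,0],[0,0,0],0.65],
    [[0,0,0],[0,0,0],0.65],
    [[0,0,0],[0,0,0],0.65],
    [[0,0,0],[0,0,0],0.65],
    [[0,0,0],[0,0,0],0.65],
    [[0,0,0],[0,0,0],0.65],
    [[0,0,0],[0,0,0],0.65],
  ],
)

```text
clock: 17.93
eef_pos: [0.5051, -0.2319, 0.0598]
tool_rot: [0.064, 0.998, -0.0, -0.0]
ft_force: [-0.7, 0.3, -0.3]
grip_width: 0.0554
grasp_force: 0.0
```

```bash
python3 chk.py; python3 - <<'E'
from off import *
o=bot.get_obs(); print(o['eef_pos'])
t=cv2.imread("pics/t_last.png"); s=cv2.imread("pics/s_last.png")
A=cv2.resize(t[160:330,225:335],(388,600),interpolation=2); B=cv2.resize(s[170:310,170:350][:, :],(412,320),interpolation=2); Cc=cv2.resize(s[235:315,340:430],(315,280),interpolation=2)
B=cv2.vconcat([B,cv2.copyMakeBorder(Cc,0,0,0,97,0)]); cv2.imwrite("pics/v3.png",np.hstack([A,B]))
c=np.array((.505,-.232))
plan([((*c,.055),Rdown(82.6),.65,0),((*c,.03),None,.65,3,15)])
E
```

```text
scene [0.62  0.143 0.012] 38
[ 0.50503977 -0.23211436  0.05977581]
[[[0,0.001,0.024],[-0.0002,-0.0003,0.0003],0.65],[[0,0,0.062],[0,0,0],0.65],[[0,0,0.063],[0,0,0],0.65],[[0,0,0],[0,0,0],0.65],[[0,0,0],[0,0,0],0.65],[[0,0,0],[0,0,0],0.65],[[0,0,0],[0,0,0],0.65],[[0,0,0],[0,0,0],0.65]]
```

View pics/v3.png

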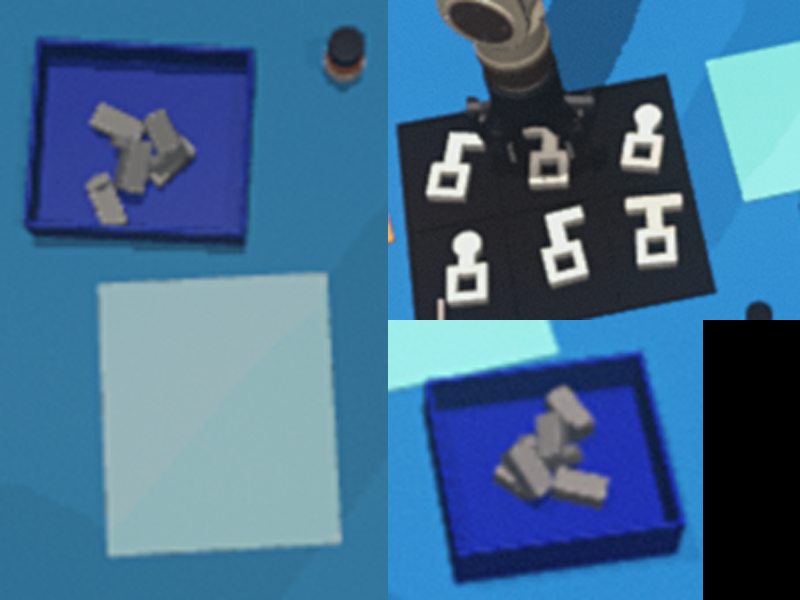

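All five offcuts are in the bin and the mat is empty. The open jaws straddle the near tee's eye.

>>> apply_moves(
  steps=[
    [[0,0,0.08],[0,0,0],0.65],
    [[0,0,0.06],[0,0,0],0.65],
    [[0,0,0.045],[0,0,0],0.65],
    [[0,0,0],[0,0,0],0.65],
    [[0,0,0],[0,0,0],0],
    [[0,0,0],[0,0,0],0],
    [[0,0,0],[0,0,0],0],
    [[0,0,0],[0,0,0],0],
  ],
)

```text
clock: 18.7
eef_pos: [0.5055, -0.2325, 0.0235]
tool_rot: [0.064, 0.998, -0.001, 0.0]
ft_force: [1.0, -0.4, -1.0]
grip_width: 0.0401
grasp_force: 60.4
```

```bash
cat > hang.py <<'E'
from plan import *
n=np.array([-.573,.0075,.8195]); n/=np.linalg.norm(n)
Y=np.array([.0131,.9999,0]); Y-=n*(Y@n); Y/=np.linalg.norm(Y); RB=Ro.from_matrix(np.c_[np.cross(Y,-n),Y,-n])
PEG={0:np.array([.5500,.2985,.0712]),1:np.array([.5510,.3985,.0712])}
E
python3 - <<'E'
from hang import *
o=bot.get_obs(); p=np.array(o["eef_pos"]); R=Ro.from_quat(o["tool_rot"]); print(p,o["grip_width"],o["ft_force"])
e=R.inv().apply(np.array([.505,-.232,.009])-p); e[1]=0; print("eye in tool",e.round(4))
t=lambda k,h: PEG[k]+n*h-RB.apply(e)
q=t(0,.075)
print(q,t(0,0))
plan([((p[0],p[1],.13),None,0,1),((p[0],.0,.22),None,0,0),(q+[0,0,.05],RB,0,0),(q,None,0,6)])
E
```

```text
[ 0.50546962 -0.232465    0.0234551 ] 0.04005129392331458 [ 1.04905882 -0.38354342 -1.04816966]
eye in tool [0.0005 0.     0.0145]
[0.49917691 0.29916522 0.14481353] [0.54215265 0.29860271 0.08334997]
[[[0,0,-0.178],[0,0,0],0],[[0,0,-0.177],[0,0,0],0],[[0,-0.001,-0.178],[0,0,0],0],[[0,0,0],[0,0,0],0],[[0.021,0.165,-0.064],[0,0,0],0],[[0.021,0.164,-0.065],[0,0,0],0],[[0.022,0.165,-0.064],[0,0,0],0],[[0.021,0.165,-0.065],[0,0,0],0]]
[[[0.021,0.164,-0.064],[0,0,0],0],[[0.021,0.165,-0.065],[0,0,0],0],[[0.022,0.165,-0.064],[0,0,0],0],[[0.028,0.185,0.016],[-0.0014,-0.0242,-0.0044],0],[[0.026,0.185,0.014],[-0.0015,-0.0243,-0.0045],0],[[0.025,0.186,0.013],[-0.0014,-0.0242,-0.0044],0],[[0.023,0.185,0.012],[-0.0015,-0.0243,-0.0044],0],[[0.022,0.186,0.012],[-0.0014,-0.0242,-0.0045],0]]
[[[0.019,0.187,0.01],[-0.0015,-0.0242,-0.0044],0],[[0.018,0.186,0.01],[-0.0014,-0.0243,-0.0044],0],[[0.016,0.187,0.01],[-0.0014,-0.0242,-0.0045],0],[[0.072,0,0.102],[0,0,0],0],[[0.072,0,0.103],[0,0,0],0],[[0,0,0],[0,0,0],0],[[0,0,0],[0,0,0],0],[[0,0,0],[0,0,0],0]]
[[[0,0,0],[0,0,0],0],[[0,0,0],[0,0,0],0],[[0,0,0],[0,0,0],0],[[0,0,0],[0,0,0],0],[[0,0,0],[0,0,0],0],[[0,0,0],[0,0,0],0],[[0,0,0],[0,0,0],0],[[0,0,0],[0,0,0],0]]
```

>>> apply_moves(
  steps=[
    [[0,0,-0.178],[0,0,0],0],
    [[0,0,-0.177],[0,0,0],0],
    [[0,0,-0.178],[0,0,0],0],
    [[0,0,0],[0,0,0],0],
    [[0.021,0.165,-0.064],[0,0,0],0],
    [[0.021,0.164,-0.065],[0,0,0],0],
    [[0.022,0.165,-0.064],[0,0,0],0],
    [[0.021,0.165,-0.065],[0,0,0],0],
  ],
)

```text
clock: 19.37
eef_pos: [0.5049, -0.0982, 0.1817]
tool_rot: [0.065, 0.998, -0.0, -0.0]
ft_force: [0.2, 0.2, -0.6]
grip_width: 0.0402
grasp_force: 61.0
```

>>> apply_moves(
  steps=[
    [[0.021,0.164,-0.064],[0,0,0],0],
    [[0.021,0.165,-0.065],[0,0,0],0],
    [[0.022,0.165,-0.064],[0,0,0],0],
    [[0.028,0.185,0.016],[-0.0014,-0.0242,-0.0044],0],
    [[0.026,0.185,0.014],[-0.0015,-0.0243,-0.0045],0],
    [[0.025,0.186,0.013],[-0.0014,-0.0242,-0.0044],0],
    [[0.023,0.185,0.012],[-0.0015,-0.0243,-0.0044],0],
    [[0.022,0.186,0.012],[-0.0014,-0.0242,-0.0045],0],
  ],
)

```text
clock: 20.03
eef_pos: [0.501, 0.189, 0.2048]
tool_rot: [0.028, 0.981, -0.0, 0.192]
ft_force: [2.1, 0.4, -1.3]
grip_width: 0.0399
grasp_force: 61.0
```

>>> apply_moves(
  steps=[
    [[0.019,0.187,0.01],[-0.0015,-0.0242,-0.0044],0],
    [[0.018,0.186,0.01],[-0.0014,-0.0243,-0.0044],0],
    [[0.016,0.187,0.01],[-0.0014,-0.0242,-0.0045],0],
    [[0.072,0,0.102],[0,0,0],0],
    [[0.072,0,0.103],[0,0,0],0],
    [[0,0,0],[0,0,0],0],
    [[0,0,0],[0,0,0],0],
    [[0,0,0],[0,0,0],0],
  ],
)

```text
clock: 20.7
eef_pos: [0.4997, 0.2996, 0.1457]
tool_rot: [0.007, 0.954, -0.001, 0.3]
ft_force: [-0.4, 1.0, -0.3]
grip_width: 0.0403
grasp_force: 61.1
```

>>> apply_moves(
  steps=[
    [[0,0,0],[0,0,0],0],
    [[0,0,0],[0,0,0],0],
    [[0,0,0],[0,0,0],0],
    [[0,0,0],[0,0,0],0],
    [[0,0,0],[0,0,0],0],
    [[0,0,0],[0,0,0],0],
    [[0,0,0],[0,0,0],0],
    [[0,0,0],[0,0,0],0],
  ],
)

```text
clock: 21.37
eef_pos: [0.4988, 0.2995, 0.1444]
tool_rot: [0.006, 0.954, -0.002, 0.3]
ft_force: [1.3, -0.2, -1.0]
grip_width: 0.0403
grasp_force: 61.1
```

```bash
python3 - <<'E'
from hang import *
t,_=camera("top"); s,_=camera("scene")
o=bot.get_obs(); p=np.array(o["eef_pos"]); R=Ro.from_quat(o["tool_rot"]); print(p,o["grip_width"],(R.inv()*RB).magnitude()*57.3)
e=np.array([.0005,0,.0145]); eye=p+R.apply(e); print("pred eye",eye, "px",proj("scene",eye),proj("top",eye))
d=RB.inv().apply(eye-PEG[0]); print("eye rel peg, tool axes (x downhill,y,z into)",d.round(4))
A=cv2.resize(t[225:285,125:215],(400,267),interpolation=2); B=cv2.resize(s[170:250,400:520],(780,520)[:2],interpolation=2); cv2.imwrite("pics/v4.png",B[:,:,::-1])
E
```

```text
[0.49883426 0.29950177 0.14432671] 0.04004167733875407 0.07754348327084029
pred eye [0.50671693 0.29940102 0.13214667] px [[443.08628888 184.52881215]] [[180.50257639 261.22773781]]
eye rel peg, tool axes (x downhill,y,z into) [ 0.0006  0.0003 -0.0748]
```

View pics/v4.png

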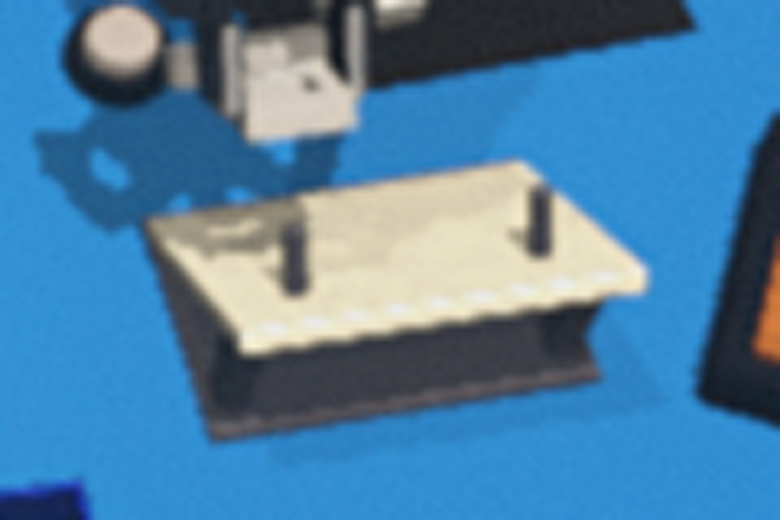

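>>> apply_moves(
  steps=[
    [[0,0,0.075],[0,0,0],0],
    [[0,0,0.075],[0,0,0],0],
    [[0,0,0.05],[0,0,0],0],
    [[0,0,0.025],[0,0,0],0],
    [[0,0,0.025],[0,0,0],0],
    [[0,0,0.025],[0,0,0],0],
    [[0,0,0],[0,0,0],0],
    [[0,0,0],[0,0,0],0],
  ],
)

```text
clock: 22.13
eef_pos: [0.5304, 0.2991, 0.0992]
tool_rot: [0.006, 0.954, -0.002, 0.3]
ft_force: [-0.6, 0.4, -0.3]
grip_width: 0.0406
grasp_force: 61.1
```

```bash
python3 - <<'E'
from hang import *
s,_=camera("scene"); t,_=camera("top")
o=bot.get_obs(); p=np.array(o["eef_pos"]); R=Ro.from_quat(o["tool_rot"]); print(p,o["grip_width"],o["ft_force"],o["ft_torque"])
print("rel",RB.inv().apply(p+R.apply([.0005,0,.0145])-PEG[0]).round(4))
B=cv2.resize(s[170:250,400:520],(780,520),interpolation=2); cv2.imwrite("pics/v5.png",B[:,:,::-1])
E
```

```text
[0.53038966 0.29930388 0.09970685] 0.04014146368663089 [ 0.90457346  0.09658392 -1.08748199] [ 0.07023684  0.67457237 -0.00834654]
rel [ 0.0003  0.0006 -0.0201]
```

View pics/v5.png

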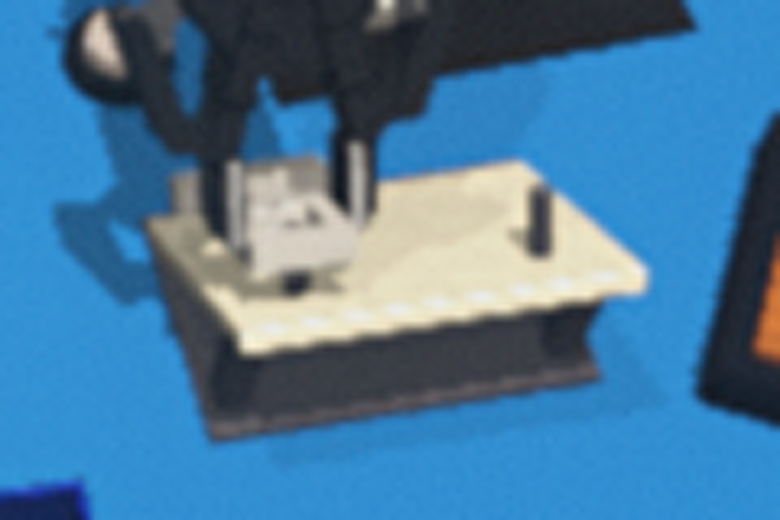

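The eye is over the peg, with the peg base showing at (295,283) in the crop, and there is no contact force. I continue down to the face.

>>> apply_moves(
  steps=[
    [[0,0,0.03],[0,0,0],0],
    [[0,0,0.025],[0,0,0],0],
    [[0,0,0.02],[0,0,0],0],
    [[0,0,0.015],[0,0,0],0],
    [[0,0,0.005],[0,0,0],0],
    [[0,0,0],[0,0,0],0],
    [[0,0,0],[0,0,0],0],
    [[0,0,0],[0,0,0],0],
  ],
)

```text
clock: 22.9
eef_pos: [0.5409, 0.2988, 0.0836]
tool_rot: [0.006, 0.954, -0.002, 0.3]
ft_force: [-3.1, -1.8, 3.2]
grip_width: 0.0402
grasp_force: 61.6
```

Light contact shows it is seated on the face. I release and back off along the peg.

>>> apply_moves(
  steps=[
    [[0,0,0],[0,0,0],0.65],
    [[0,0,0],[0,0,0],0.65],
    [[0,0,0],[0,0,0],0.65],
    [[0,0,-0.08],[0,0,0],0.65],
    [[0,0,-0.15],[0,0,0],0.65],
    [[0,0,-0.15],[0,0,0],0.65],
    [[0,0,-0.1],[0,0,0],0.65],
    [[0,0,0],[0,0,0],0.65],
  ],
)

```text
clock: 23.57
eef_pos: [0.4868, 0.3014, 0.1668]
tool_rot: [0.006, 0.953, 0.001, 0.302]
ft_force: [-0.4, -0.3, -0.0]
grip_width: 0.0555
grasp_force: 0.0
```

```bash
python3 - <<'E'
from hang import *
s,_=camera("scene"); t,_=camera("top")
o=bot.get_obs(); p=np.array(o["eef_pos"]); print(p)
B=cv2.resize(s[170:250,400:520],(780,520),interpolation=2); cv2.imwrite("pics/v6.png",B[:,:,::-1])
c=np.array((.628,-.1265)); 
plan([((.5,.1,.22),Rdown(84.5),.65,0),((*c,.1),None,.65,0),((*c,.06),None,.65,5)])
E
```

```text
[0.48673245 0.30037265 0.1635467 ]
[[[-0.038,-0.167,-0.031],[0.0015,0.0324,0.0043],0.65],[[-0.037,-0.166,-0.035],[0.0014,0.0324,0.0042],0.65],[[-0.035,-0.166,-0.037],[0.0015,0.0324,0.0043],0.65],[[-0.034,-0.166,-0.04],[0.0015,0.0324,0.0042],0.65],[[-0.032,-0.165,-0.042],[0.0014,0.0324,0.0043],0.65],[[-0.029,-0.166,-0.045],[0.0015,0.0323,0.0042],0.65],[[-0.093,-0.133,0.075],[0,0,0],0.65],[[-0.093,-0.133,0.075],[0,0,0],0.65]]
[[[-0.094,-0.134,0.075],[0,0,0],0.65],[[-0.093,-0.133,0.075],[0,0,0],0.65],[[-0.093,-0.133,0.075],[0,0,0],0.65],[[-0.093,-0.133,0.075],[0,0,0],0.65],[[-0.093,-0.134,0.075],[0,0,0],0.65],[[-0.094,-0.133,0.075],[0,0,0],0.65],[[0,0,0.1],[0,0,0],0.65],[[0,0,0.1],[0,0,0],0.65]]
[[[0,0,0],[0,0,0],0.65],[[0,0,0],[0,0,0],0.65],[[0,0,0],[0,0,0],0.65],[[0,0,0],[0,0,0],0.65],[[0,0,0],[0,0,0],0.65],[[0,0,0],[0,0,0],0.65],[[0,0,0],[0,0,0],0.65],[[0,0,0],[0,0,0],0.65]]
```

View pics/v6.png

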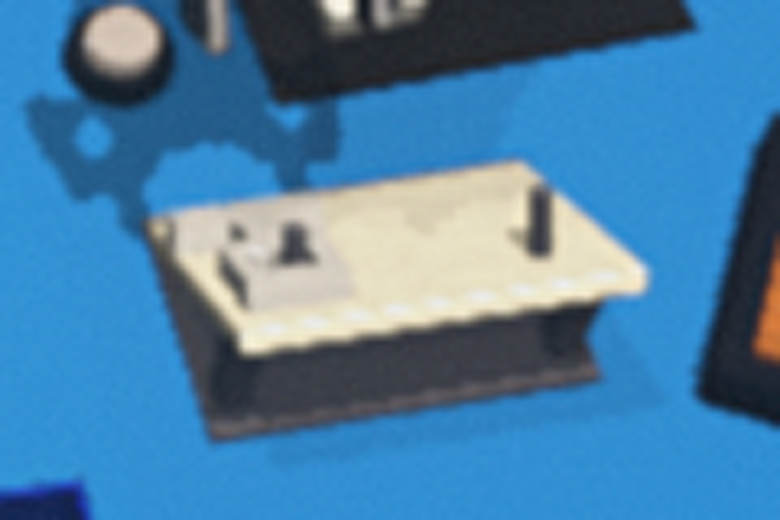

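The first tee hangs flat on the right peg, with the peg tip visible through the eye at (293,235). Now the second.

>>> apply_moves(
  steps=[
    [[-0.038,-0.167,-0.031],[0.0015,0.0324,0.0043],0.65],
    [[-0.037,-0.166,-0.035],[0.0014,0.0324,0.0042],0.65],
    [[-0.035,-0.166,-0.037],[0.0015,0.0324,0.0043],0.65],
    [[-0.034,-0.166,-0.04],[0.0015,0.0324,0.0042],0.65],
    [[-0.032,-0.165,-0.042],[0.0014,0.0324,0.0043],0.65],
    [[-0.029,-0.166,-0.045],[0.0015,0.0323,0.0042],0.65],
    [[-0.093,-0.133,0.075],[0,0,0],0.65],
    [[-0.093,-0.133,0.075],[0,0,0],0.65],
  ],
)

```text
clock: 24.33
eef_pos: [0.5341, 0.0402, 0.1885]
tool_rot: [0.049, 0.999, -0.001, -0.0]
ft_force: [0.8, 1.0, -1.0]
grip_width: 0.0554
grasp_force: 0.0
```

>>> apply_moves(
  steps=[
    [[-0.094,-0.134,0.075],[0,0,0],0.65],
    [[-0.093,-0.133,0.075],[0,0,0],0.65],
    [[-0.093,-0.133,0.075],[0,0,0],0.65],
    [[-0.093,-0.133,0.075],[0,0,0],0.65],
    [[-0.093,-0.134,0.075],[0,0,0],0.65],
    [[-0.094,-0.133,0.075],[0,0,0],0.65],
    [[0,0,0.1],[0,0,0],0.65],
    [[0,0,0.1],[0,0,0],0.65],
  ],
)

```text
clock: 25.0
eef_pos: [0.6276, -0.1306, 0.0559]
tool_rot: [0.05, 0.999, -0.001, -0.001]
ft_force: [-0.7, 0.7, -0.2]
grip_width: 0.0557
grasp_force: 0.0
```

>>> apply_moves(
  steps=[
    [[0,0,0],[0,0,0],0.65],
    [[0,0,0],[0,0,0],0.65],
    [[0,0,0],[0,0,0],0.65],
    [[0,0,0],[0,0,0],0.65],
    [[0,0,0],[0,0,0],0.65],
    [[0,0,0],[0,0,0],0.65],
    [[0,0,0],[0,0,0],0.65],
    [[0,0,0],[0,0,0],0.65],
  ],
)

```text
clock: 25.67
eef_pos: [0.6276, -0.1274, 0.0602]
tool_rot: [0.048, 0.999, -0.001, -0.0]
ft_force: [0.6, -0.9, 0.0]
grip_width: 0.0553
grasp_force: 0.0
```

```bash
python3 - <<'E'
from hang import *
s,_=camera("scene")
o=bot.get_obs(); p=np.array(o["eef_pos"]); print(p)
B=cv2.resize(s[190:330,170:360],(760,560),interpolation=2); cv2.imwrite("pics/v7.png",B[:,:,::-1])
c=np.array((.628,-.1265)); 
plan([((*c,.055),Rdown(84.5),.65,0),((*c,.0235),None,.65,1,12),(None,None,0,4)])
E
```

```text
[ 0.62740679 -0.12738233  0.05994356]
[[[-0.003,0.005,0.025],[-0.0007,-0.0003,-0.0001],0.65],[[0,0,0.052],[0,0,0],0.65],[[0,0,0.053],[0,0,0],0.65],[[0,0,0.052],[0,0,0],0.65],[[0,0,0],[0,0,0],0.65],[[0,0,0],[0,0,0],0],[[0,0,0],[0,0,0],0],[[0,0,0],[0,0,0],0]]
[[[0,0,0],[0,0,0],0],[[0,0,0],[0,0,0],0],[[0,0,0],[0,0,0],0],[[0,0,0],[0,0,0],0],[[0,0,0],[0,0,0],0],[[0,0,0],[0,0,0],0],[[0,0,0],[0,0,0],0],[[0,0,0],[0,0,0],0]]
```

View pics/v7.png

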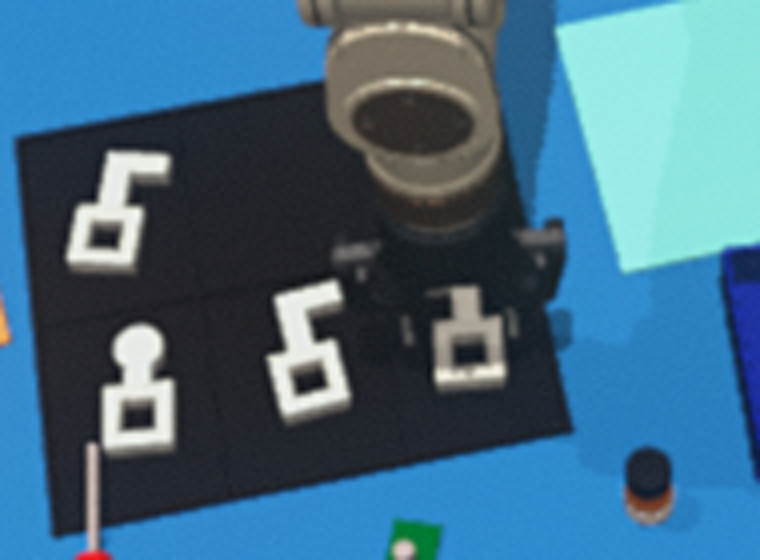

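Jaws straddle the far tee's eye (470,350 in the crop). Now I grip it.

>>> apply_moves(
  steps=[
    [[-0.003,0.005,0.025],[-0.0007,-0.0003,0],0.65],
    [[0,0,0.052],[0,0,0],0.65],
    [[0,0,0.053],[0,0,0],0.65],
    [[0,0,0.052],[0,0,0],0.65],
    [[0,0,0],[0,0,0],0.65],
    [[0,0,0],[0,0,0],0],
    [[0,0,0],[0,0,0],0],
    [[0,0,0],[0,0,0],0],
  ],
)

```text
clock: 26.38
eef_pos: [0.6282, -0.1267, 0.0232]
tool_rot: [0.048, 0.999, 0.0, -0.0]
ft_force: [0.7, -0.7, -1.1]
grip_width: 0.0403
grasp_force: 61.9
```

>>> apply_moves(
  steps=[
    [[0,0,0],[0,0,0],0],
    [[0,0,0],[0,0,0],0],
    [[0,0,0],[0,0,0],0],
    [[0,0,-0.1],[0,0,0],0],
    [[0,0,-0.15],[0,0,0],0],
    [[0,0,-0.15],[0,0,0],0],
    [[0,0,-0.1],[0,0,0],0],
    [[0,0,0],[0,0,0],0],
  ],
)

```text
clock: 27.05
eef_pos: [0.6315, -0.1273, 0.1292]
tool_rot: [0.048, 0.999, -0.001, 0.005]
ft_force: [1.3, 0.2, -0.5]
grip_width: 0.0403
grasp_force: 62.0
```

```bash
python3 - <<'E'
from hang import *
o=bot.get_obs(); p=np.array(o["eef_pos"]); print(p,o["grip_width"])
e=np.array([.0,0,.0145])
q=PEG[1]+n*.075-RB.apply(e)
plan([((.53,.1,.24),None,0,0),(q+[-.02,0,.09],RB,0,0),(q,None,0,8)])
E
```

```text
[ 0.63145824 -0.12733676  0.12922722] 0.040274374311237184
[[[0.076,0.135,-0.07],[0,0,0],0],[[0.076,0.135,-0.07],[0,0,0],0],[[0.076,0.136,-0.07],[0,0,0],0],[[0.076,0.135,-0.071],[0,0,0],0],[[0.077,0.135,-0.07],[0,0,0],0],[[0.076,0.135,-0.07],[0,0,0],0],[[0.076,0.136,-0.07],[0,0,0],0],[[0.076,0.135,-0.07],[0,0,0],0]]
[[[0.049,0.183,0.003],[-0.0011,-0.0239,-0.0032],0],[[0.048,0.184,-0.001],[-0.001,-0.0238,-0.0032],0],[[0.045,0.184,-0.003],[-0.0011,-0.0239,-0.0032],0],[[0.044,0.184,-0.006],[-0.0011,-0.0239,-0.0032],0],[[0.041,0.185,-0.008],[-0.001,-0.0238,-0.0032],0],[[0.038,0.186,-0.011],[-0.0011,-0.0239,-0.0032],0],[[0.036,0.185,-0.013],[-0.001,-0.0238,-0.0032],0],[[0.033,0.187,-0.015],[-0.0011,-0.0239,-0.0032],0]]
[[[0.059,0,0.142],[0,0,0],0],[[0.058,0.001,0.142],[0,0,0],0],[[0.059,0,0.142],[0,0,0],0],[[0,0,0],[0,0,0],0],[[0,0,0],[0,0,0],0],[[0,0,0],[0,0,0],0],[[0,0,0],[0,0,0],0],[[0,0,0],[0,0,0],0]]
[[[0,0,0],[0,0,0],0],[[0,0,0],[0,0,0],0],[[0,0,0],[0,0,0],0],[[0,0,0],[0,0,0],0],[[0,0,0],[0,0,0],0],[[0,0,0],[0,0,0],0],[[0,0,0],[0,0,0],0],[[0,0,0],[0,0,0],0]]
```

>>> apply_moves(
  steps=[
    [[0.076,0.135,-0.07],[0,0,0],0],
    [[0.076,0.135,-0.07],[0,0,0],0],
    [[0.076,0.136,-0.07],[0,0,0],0],
    [[0.076,0.135,-0.071],[0,0,0],0],
    [[0.077,0.135,-0.07],[0,0,0],0],
    [[0.076,0.135,-0.07],[0,0,0],0],
    [[0.076,0.136,-0.07],[0,0,0],0],
    [[0.076,0.135,-0.07],[0,0,0],0],
  ],
)

```text
clock: 27.72
eef_pos: [0.5264, 0.1016, 0.235]
tool_rot: [0.048, 0.999, -0.0, -0.001]
ft_force: [0.4, 0.6, -2.2]
grip_width: 0.0402
grasp_force: 62.0
```

>>> apply_moves(
  steps=[
    [[0.049,0.183,0.003],[-0.0011,-0.0239,-0.0032],0],
    [[0.048,0.184,-0.001],[-0.001,-0.0238,-0.0032],0],
    [[0.045,0.184,-0.003],[-0.0011,-0.0239,-0.0032],0],
    [[0.044,0.184,-0.006],[-0.0011,-0.0239,-0.0032],0],
    [[0.041,0.185,-0.008],[-0.001,-0.0238,-0.0032],0],
    [[0.038,0.186,-0.011],[-0.0011,-0.0239,-0.0032],0],
    [[0.036,0.185,-0.013],[-0.001,-0.0238,-0.0032],0],
    [[0.033,0.187,-0.015],[-0.0011,-0.0239,-0.0032],0],
  ],
)

```text
clock: 28.38
eef_pos: [0.476, 0.4011, 0.2308]
tool_rot: [0.006, 0.955, -0.001, 0.297]
ft_force: [0.8, 0.1, -0.8]
grip_width: 0.0404
grasp_force: 62.0
```

>>> apply_moves(
  steps=[
    [[0.059,0,0.142],[0,0,0],0],
    [[0.058,0.001,0.142],[0,0,0],0],
    [[0.059,0,0.142],[0,0,0],0],
    [[0,0,0],[0,0,0],0],
    [[0,0,0],[0,0,0],0],
    [[0,0,0],[0,0,0],0],
    [[0,0,0],[0,0,0],0],
    [[0,0,0],[0,0,0],0],
  ],
)

```text
clock: 29.05
eef_pos: [0.4973, 0.4008, 0.1436]
tool_rot: [0.007, 0.955, 0.001, 0.297]
ft_force: [-1.0, 0.2, -0.0]
grip_width: 0.04
grasp_force: 62.0
```

>>> apply_moves(
  steps=[
    [[0,0,0],[0,0,0],0],
    [[0,0,0],[0,0,0],0],
    [[0,0,0],[0,0,0],0],
    [[0,0,0],[0,0,0],0],
    [[0,0,0],[0,0,0],0],
    [[0,0,0],[0,0,0],0],
    [[0,0,0],[0,0,0],0],
    [[0,0,0],[0,0,0],0],
  ],
)

```text
clock: 29.72
eef_pos: [0.4962, 0.3999, 0.1407]
tool_rot: [0.006, 0.955, -0.001, 0.295]
ft_force: [0.4, 0.6, -1.1]
grip_width: 0.0405
grasp_force: 62.0
```

```bash
python3 - <<'E'
from hang import *
s,_=camera("scene")
o=bot.get_obs(); p=np.array(o["eef_pos"]); R=Ro.from_quat(o["tool_rot"]); print(p,o["grip_width"],(R.inv()*RB).as_rotvec()*57.3)
e=np.array([.000,0,.0145]); eye=p+R.apply(e); print("px",proj("scene",eye))
print("rel",RB.inv().apply(eye-PEG[1]).round(4))
B=cv2.resize(s[160:250,400:520],(780,585),interpolation=2); cv2.imwrite("pics/v8.png",B[:,:,::-1])
E
```

```text
[0.49622179 0.39986527 0.1407108 ] 0.040011045808424954 [ 0.08624589 -0.62649794 -0.05815266]
px [[480.8925697  178.35617562]]
rel [ 0.0052  0.0007 -0.0739]
```

View pics/v8.png

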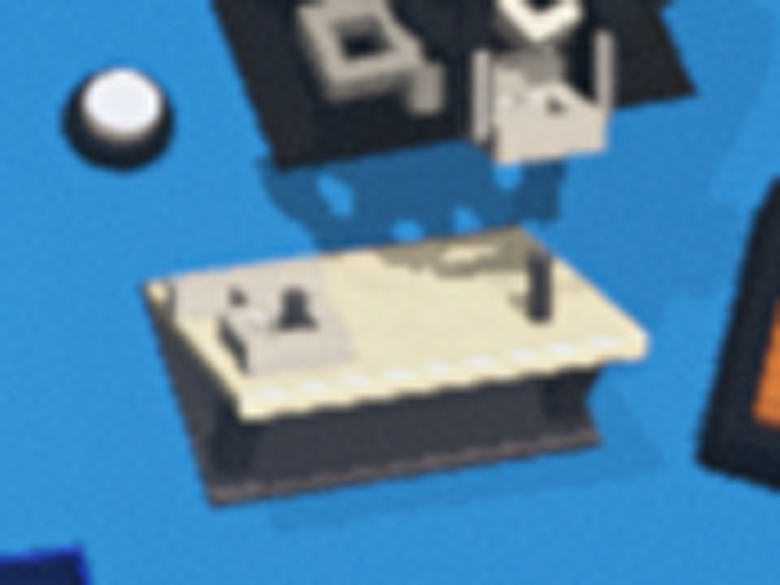

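Held true. A small uphill and tilt correction (5 mm, 0.6°), then on to the left peg.

>>> apply_moves(
  steps=[
    [[-0.026,-0.004,0],[0,-0.0035,0],0],
    [[0,0,0.07],[0,0,0],0],
    [[0,0,0.075],[0,0,0],0],
    [[0,0,0.05],[0,0,0],0],
    [[0,0,0.025],[0,0,0],0],
    [[0,0,0.025],[0,0,0],0],
    [[0,0,0.025],[0,0,0],0],
    [[0,0,0],[0,0,0],0],
  ],
)

```text
clock: 30.43
eef_pos: [0.5316, 0.3984, 0.0988]
tool_rot: [0.007, 0.954, -0.001, 0.3]
ft_force: [0.1, -1.0, -0.9]
grip_width: 0.0397
grasp_force: 62.1
```

```bash
python3 - <<'E'
from hang import *
s,_=camera("scene"); camera("scene")
o=bot.get_obs(); p=np.array(o["eef_pos"]); R=Ro.from_quat(o["tool_rot"]); print(p,o["grip_width"],o["ft_force"],(R.inv()*RB).as_rotvec()*57.3)
print("rel",RB.inv().apply(p+R.apply([0,0,.0145])-PEG[1]).round(4))
E
```

```text
[0.53151866 0.39874037 0.0996257 ] 0.03988513956616376 [-0.08005033 -0.09331372  0.16416803] [ 0.09022904  0.01659239 -0.06350244]
rel [-0.0003  0.     -0.02  ]
```

>>> apply_moves(
  steps=[
    [[0,0,0.03],[0,0,0],0],
    [[0,0,0.025],[0,0,0],0],
    [[0,0,0.02],[0,0,0],0],
    [[0,0,0.015],[0,0,0],0],
    [[0,0,0.005],[0,0,0],0],
    [[0,0,0],[0,0,0],0],
    [[0,0,0],[0,0,0],0],
    [[0,0,0],[0,0,0],0],
  ],
)

```text
clock: 31.2
eef_pos: [0.5424, 0.3987, 0.0841]
tool_rot: [0.007, 0.954, -0.001, 0.301]
ft_force: [1.0, 0.3, -1.2]
grip_width: 0.0402
grasp_force: 62.1
```

>>> apply_moves(
  steps=[
    [[0,0,0.004],[0,0,0],0],
    [[0,0,0],[0,0,0],0],
    [[0,0,0],[0,0,0],0.65],
    [[0,0,0],[0,0,0],0.65],
    [[0,0,0],[0,0,0],0.65],
    [[0,0,-0.08],[0,0,0],0.65],
    [[0,0,-0.15],[0,0,0],0.65],
    [[0,0,-0.15],[0,0,0],0.65],
  ],
)

```text
clock: 31.87
eef_pos: [0.4986, 0.3981, 0.145]
tool_rot: [0.007, 0.954, -0.002, 0.3]
ft_force: [0.2, 0.8, 0.6]
grip_width: 0.0555
grasp_force: 0.0
```

>>> apply_moves(
  steps=[
    [[0,0,-0.1],[0,0,0],0.65],
    [[0,0,-0.1],[0,0,0],0.65],
    [[0,0,0],[0,0,0],0],
    [[0,0,0],[0,0,0],0],
    [[0,0,0],[0,0,0],0],
    [[0,0,0],[0,0,0],0],
    [[0,0,0],[0,0,0],0],
    [[0,0,0],[0,0,0],0],
  ],
)

```text
clock: 32.53
eef_pos: [0.4764, 0.3986, 0.177]
tool_rot: [0.007, 0.954, -0.002, 0.3]
ft_force: [-0.2, 0.0, -0.3]
grip_width: -0.0004
grasp_force: 0.0
```

```bash
python3 chk.py; python3 - <<'E'
from hang import *
o=bot.get_obs(); print(o["eef_pos"],o["grip_width"])
s=cv2.imread("pics/s_last.png"); t=cv2.imread("pics/t_last.png")
A=cv2.resize(s[160:310,120:520],(800,300),interpolation=2); B=cv2.resize(s[185:245,410:510],(500,300),interpolation=2); D=cv2.resize(t[160:310,225:375],(300,300),interpolation=2)
cv2.imwrite("pics/v9.png",np.vstack([A,np.hstack([B,D])]))
b=np.array([.3835,.2830]); plan([((*b,.13),Rdown(90),0,0),((*b,.06),None,0,6)])
E
```

```text
scene [0.62  0.142 0.012] 37
[0.47641463 0.398867   0.17738349] -2.4296748112279267e-05
[[[0.085,-0.098,-0.011],[-0.0002,0.0323,-0.0007],0],[[0.086,-0.097,-0.003],[-0.0002,0.0324,-0.0007],0],[[0.086,-0.097,0.006],[-0.0001,0.0323,-0.0007],0],[[0.085,-0.097,0.015],[-0.0002,0.0323,-0.0007],0],[[0.083,-0.097,0.023],[-0.0002,0.0324,-0.0007],0],[[0.081,-0.097,0.032],[-0.0002,0.0323,-0.0008],0],[[0,0,0.175],[0,0,0],0],[[0,0,0.175],[0,0,0],0]]
[[[0,0,0],[0,0,0],0],[[0,0,0],[0,0,0],0],[[0,0,0],[0,0,0],0],[[0,0,0],[0,0,0],0],[[0,0,0],[0,0,0],0],[[0,0,0],[0,0,0],0],[[0,0,0],[0,0,0],0],[[0,0,0],[0,0,0],0]]
```

View pics/v9.png

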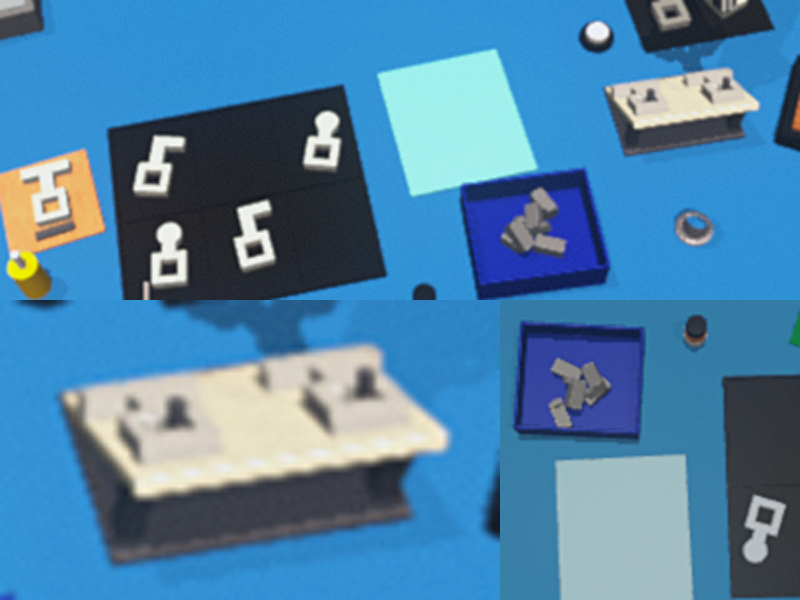

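Both tees hang on their own pegs, the five offcuts are in the bin, and the other brackets are in place. Next is the button.

>>> apply_moves(
  steps=[
    [[0.085,-0.098,-0.011],[0,0.0323,-0.0007],0],
    [[0.086,-0.097,-0.003],[0,0.0324,-0.0007],0],
    [[0.086,-0.097,0.006],[0,0.0323,-0.0007],0],
    [[0.085,-0.097,0.015],[0,0.0323,-0.0007],0],
    [[0.083,-0.097,0.023],[0,0.0324,-0.0007],0],
    [[0.081,-0.097,0.032],[0,0.0323,-0.0008],0],
    [[0,0,0.175],[0,0,0],0],
    [[0,0,0.175],[0,0,0],0],
  ],
)

```text
clock: 33.3
eef_pos: [0.3862, 0.2834, 0.0614]
tool_rot: [0.002, 1.0, 0.001, 0.003]
ft_force: [0.6, -0.2, -1.1]
grip_width: -0.0001
grasp_force: 0.0
```

>>> apply_moves(
  steps=[
    [[0,0,0],[0,0,0],0],
    [[0,0,0],[0,0,0],0],
    [[0,0,0],[0,0,0],0],
    [[0,0,0],[0,0,0],0],
    [[0,0,0],[0,0,0],0],
    [[0,0,0],[0,0,0],0],
    [[0,0,0],[0,0,0],0],
    [[0,0,0],[0,0,0],0],
  ],
)

```text
clock: 33.97
eef_pos: [0.3838, 0.2836, 0.0615]
tool_rot: [0.0, 1.0, -0.001, 0.001]
ft_force: [-0.1, 0.5, 0.0]
grip_width: 0.0001
grasp_force: 0.0
```

```bash
python3 - <<'E'
from hang import *
t=cv2.imread("pics/t2.png")
D=np.load("pics/top0.npy"); X=cloud("top",D)[311:316,197:202]; m=D[311:316,197:202]>0; print("cap z",np.median(X[m][:,2]))
print(plane("top",(198.75,314),.022)[0]+[.001,.002,0], plane("scene",(418.8,175.6),.022)[0]-[.001,.002,0])
o=bot.get_obs(); print(o["eef_pos"],o["ft_force"],o["tool_rot"].round(3))
E
```

```text
cap z 0.022201894020915876
[0.38392543 0.27906738 0.022     ] [0.38855512 0.28076985 0.022     ]
[0.38384386 0.2836362  0.06150891] [-0.10427957  0.48093438  0.02273844] [ 0.     1.    -0.001  0.001]
```

>>> apply_moves(
  steps=[
    [[-0.01,-0.017,0],[0,0,0],0],
    [[0,0,0.06],[0,0,0],0],
    [[0,0,0.04],[0,0,0],0],
    [[0,0,0.015],[0,0,0],0],
    [[0,0,0.01],[0,0,0],0],
    [[0,0,0],[0,0,0],0],
    [[0,0,0],[0,0,0],0],
    [[0,0,0],[0,0,0],0],
  ],
)

```text
clock: 34.63
eef_pos: [0.3853, 0.2794, 0.036]
tool_rot: [0.0, 1.0, -0.001, 0.0]
ft_force: [-0.7, -1.7, 3.0]
grip_width: -0.0003
grasp_force: 1.6
```

>>> apply_moves(
  steps=[
    [[0,0,0.01],[0,0,0],0],
    [[0,0,0],[0,0,0],0],
    [[0,0,0.005],[0,0,0],0],
    [[0,0,0],[0,0,0],0],
    [[0,0,0],[0,0,0],0],
    [[0,0,0],[0,0,0],0],
    [[0,0,0],[0,0,0],0],
    [[0,0,0],[0,0,0],0],
  ],
)

```text
clock: 35.3
eef_pos: [0.3856, 0.2798, 0.033]
tool_rot: [0.0, 1.0, -0.001, 0.001]
ft_force: [-0.8, -1.7, 5.5]
grip_width: 0.0001
grasp_force: 2.8
```

>>> apply_moves(
  steps=[
    [[0,0,0.005],[0,0,0],0],
    [[0,0,0],[0,0,0],0],
    [[0,0,0.003],[0,0,0],0],
    [[0,0,0],[0,0,0],0],
    [[0,0,0],[0,0,0],0],
    [[0,0,0],[0,0,0],0],
    [[0,0,0],[0,0,0],0],
    [[0,0,0],[0,0,0],0],
  ],
)

```text
clock: 35.97
eef_pos: [0.3857, 0.2799, 0.0328]
tool_rot: [0.0, 1.0, -0.001, 0.001]
ft_force: [-5.4, -4.2, 16.9]
grip_width: -0.0004
grasp_force: 8.6
```

Bottomed out, so it is fully pressed. I lift off, check and hand in.

>>> apply_moves(
  steps=[
    [[0,0,-0.05],[0,0,0],0],
    [[0,0,-0.1],[0,0,0],0],
    [[0,0,-0.15],[0,0,0],0],
    [[0,0,-0.15],[0,0,0],0],
    [[0,0,0],[0,0,0],0],
    [[0,0,0],[0,0,0],0],
    [[0,0,0],[0,0,0],0],
    [[0,0,0],[0,0,0],0],
  ],
)

```text
clock: 36.63
eef_pos: [0.3847, 0.2795, 0.1199]
tool_rot: [0.0, 1.0, -0.002, -0.001]
ft_force: [-0.1, -0.4, 0.1]
grip_width: -0.0001
grasp_force: 0.0
```

```bash
python3 - <<'E'
from h import *
s,_=camera("scene"); a=cv2.imread("pics/s_last.png")[:,:,::-1].astype(int)
d=abs(s.astype(int)-a).max(2); print("changed px bin",(d[245:305,352:422]>50).sum(),"board",(d[195:240,430:500]>50).sum(),"tray",(d[205:320,175:310]>50).sum())
print(bot.get_obs()["eef_pos"],bot.get_obs()["ft_force"])
print(bot.job_done())
E
```

```text
changed px bin 0 board 2 tray 0
[0.38458507 0.27942407 0.1197447 ] [-0.0603662   0.71819186 -0.33188049]
the job is handed in; nothing more can be done
None
```

The order is made up and handed in: both tee brackets hang on their own pegs flat against the board, all five offcuts are in the scrap bin, and the call button was pressed fully down and released (judge's result not shown).

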